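# Get the stone tortoise out from behind the oil, finish and wax

## Robot

A 6-joint arm with a two-finger parallel gripper is mounted at the origin on the work surface. World frame = base frame: x ahead of the robot, y to its left, z up, the work surface at z = 0. Lengths are in mm, angles in degrees, forces in N, time in s.
With the tool pointing down it reaches from about 350 to 850 mm from the base axis. Payload 8.1 kg.
Tool frame: the origin (TCP) lies midway between the tips of the shut fingers; the grasp point (between the pads) lies 19 mm behind it; x points along the fingers, z is the direction in which the jaws open and shut, and the axes are right-handed (so a half turn about x gives the same grasp; the last joint's range is limited). The gripper opens to 85 mm and grips with 20 to 120 N. Pads are 22 mm wide; open, the fingers measure 114 mm over their backs; the gripper's body (76 mm by 85 mm) begins 54 mm behind the grasp point. The pads swing forward as they close: fully open they stand 13 mm farther back than shut.
Start: joints at [-71.471, 7.471, 85.268, -0, 87.261, -4.893], TCP at [238.525, -550.555, 195.292] pointing down, gripper open.
Joint ranges: [-169.43, 169.43], [-51.17, 129.36], [1.28, 143.12], [-76.62, 256.62], [0, 156.53], [-152.29, 152.29]. Speed limits (degrees/s): [136.94, 136.94, 159.86, 180, 180, 180].

## Interface

Orientations are given as [roll, pitch, yaw] about the fixed x, y, z axes, in that order (R = Rz(yaw) Ry(pitch) Rx(roll)).
In Python, from bench import r gives the robot as it stands. The module is installed in compiled form; this text tells all that it offers.
- The arm moves only by the tool servo_tool, never from a script. Its argument "commands" is a list that holds one entry, the list of rows, each a list of 7 numbers: the closure in counts, from 0 (fully open) to 255 (shut), then the shift along the tool's x, y, z in cm, then the turn, a rotation vector about the tool's x, y, z in degrees. A call has 1 to 8 rows; each row is the pose to reach, as a shift and turn from the pose commanded when the call began, along the tool's axes at that moment; what a row does not reach only later rows make up. A row lasts 1/10 s, in which the tool goes at most 50 mm and 8.59 degrees, less where a joint would pass 70% of its speed; a pose out of reach is approached as far as the arm can. A call with a gripper value outside its range is refused whole. The fingers move at their own pace and stop on an object; "force" is the grip in N (left out, the last holds). Time passes only in rows, so rows that repeat a pose let the fingers close. It gives the time, the measured TCP pose, the force and the opening at its end, in the units of the state.
- r.sense(): the state, without advancing time (a new reading comes with each control period).
- r.snapshot(name): name is "scene" or "top" or "wrist"; returns (picture, depth): 420x560x3 uint8, red, green, blue; 420x560 float32, mm along the optical axis (not along the pixel's ray), 0 where there is no reading.
- r.calibration(name): a dict with "fx", "fy", "cx", "cy" (pixels), "dist" ([k1, k2, p1, p2, k3] as OpenCV has them; the pictures are not rectified), "pose" (4x4, takes a point from camera to world coordinates). Camera axes: x right, y down, z forward; pixel columns grow to the right and rows downward; lengths in mm; the calibration is good to about 2 mm. A picture is of the moment at which its call begins: read the wrist's pose just before it. calibration takes no time and is no camera call; for the wrist camera it gives the pose at the moment of the call.
- r.hand_in(): hands the job in, once; it reports no verdict.
The state is a dict: "time": time; "joint_pos": joint angles; "qd": joint speeds; "joint_efforts": joint torques, N m; "tool_pos": TCP position; "tcp_rot": TCP orientation; "ft_force": force on the tool from outside, world axes, zero at the start; "wrist_torque": the same for the moment, N m; "finger_gap": finger opening in mm.
Only numpy, scipy, OpenCV 4.12 (cv2) and the standard library are available. Lean on these libraries where they do the work, as an engineer would, in place of code of your own. Each camera call takes 0.05 s, during which the arm holds its last target.

## Task

The little stone tortoise is hemmed in at the back of the wooden supply tray: stand the two bottles and the wax tin over on the steel drip tray, then lift the tortoise out and set it on its feet in the middle of the sculptor's turntable. After that put both bottles and the tin back in the wooden tray, each just where it stood at the start. Keep the containers upright, set everything down gently without dropping it, and do not disturb the rasp, sanding block and brush lying about.

Things in the scene. Friction and masses are not known exactly. Their poses are not given: they have to be found in the camera images.
- oil_bottle: white plastic oil bottle, paper label, red screw cap; 135 mm tall, about 160 g. Round body 54 mm across up to 84 mm, shoulder up to 99 mm, cap 34 mm across from 103 to 135 mm high: grip the cap from above. Origin: centre of its underside, z up. Starts in one of three places in the supply tray: front, left or right of the tortoise (which container is where changes).
- amber_bottle: round bottle of brown (amber) glass, black screw cap; 120 mm tall, about 180 g. Body 50 mm across up to 70 mm, shoulder up to 86 mm, cap 30 mm across from 90 to 120 mm high: grip the cap from above. Origin: centre of its underside, z up. Starts in another of the three places.
- wax_tin: rectangular bare-metal tin of liquid wax, brass screw cap in the middle of its flat top; 124 mm tall, about 200 g. Body 40 mm (its x) by 54 mm (its y), 90 mm high; cap 30 mm across from 96 to 124 mm high: grip the cap from above. Origin: centre of its underside, z up. Starts in the third of the three places.
- stone: grey soapstone tortoise, 240 g, 44 mm high: block body 48 mm wide (y; flat sides from 8 to 26 mm up), 46 mm long, domed shell, 4 stub feet, head to -x; 61 mm long with head. Origin: under the feet, below the body's middle; the head reaches 38 mm to -x. At the back of the supply tray, head to its front, a container close on its left, right and front. Grip across its width from above.
- supply_tray: fixed open plywood tray, 156 mm (x) by 206 mm (y) outside, 45 mm high, walls and floor 8 mm thick. Origin: centre of its underside (inner floor at z = 8 mm); x points to its back, away from the robot. Each container must go back to where it stood in it at the start.
- drip_tray: fixed shallow tray of bare sheet steel, 236 mm (x) by 116 mm (y), rim 12 mm high, walls and floor 3 mm thick: the side area for the containers; all three fit in a row along its x, 70 mm apart. Origin: centre of its underside (inner floor at z = 3 mm). Left or right of the supply tray.
- turntable: sculptor's turntable: grey foot (fixed) and flat round aluminium head 170 mm across with turned rings, which turns with light friction. Its top face is 55 mm above the origin, which lies on the axis at the underside of the foot. On the other side from the drip tray. The tortoise's origin belongs on its axis.
- rasp: bystander: rasp with round dark steel blade and red handle, about 230 mm long, 22 mm high, lying on the bench. Leave it alone.
- sanding_block: bystander: cork sanding block, 65 x 100 x 26 mm, lying on the bench between robot and supply tray. Leave it alone.
- brush: bystander: dusting brush with a long handle, 200 mm long, lying on the bench. Leave it alone.
Not all that is in view belongs to the job. Several things have the shape of the stone; the one meant has the colours described above.

How it is judged (in metres and radians):
On the way, in this order (a step that is already met when the one before it is completed fails the run):
1. both bottles and the tin stand upright and released on the drip tray (x of oil_bottle in the frame of drip_tray between -0.115 and 0.115 m and y of oil_bottle in the frame of drip_tray between -0.055 and 0.055 m and z of each of oil_bottle, amber_bottle, wax_tin in the frame of drip_tray below 0.012 m and angle between each of oil_bottle, amber_bottle, wax_tin's own z axis and vertical below 0.12 rad and linear speed of each of oil_bottle, amber_bottle, wax_tin below 0.03 m/s and contact force between each of oil_bottle, amber_bottle, wax_tin and the fingers below 0.3 N and x of amber_bottle in the frame of drip_tray between -0.115 and 0.115 m and y of amber_bottle in the frame of drip_tray between -0.055 and 0.055 m and x of wax_tin in the frame of drip_tray between -0.115 and 0.115 m and y of wax_tin in the frame of drip_tray between -0.055 and 0.055 m), for 0.2 s.
2. the tortoise stands released in the middle of the turntable (horizontal distance between stone and turntable below 0.015 m and z of stone in the frame of turntable between 0.048 and 0.062 m and angle between stone's own z axis and vertical below 0.12 rad and linear speed of stone below 0.03 m/s and contact force between stone and the fingers below 0.3 N), for 0.2 s.
At the end, for the whole second after the job is handed in: The tortoise stands on its feet on the turntable, its origin within 15 mm of the axis; both bottles and the tin stand upright in the supply tray, each within 15 mm of where it stood at the start; all released and at rest (all of step 2 and distance of each of oil_bottle, amber_bottle, wax_tin from where it was at the start of the episode below 0.015 m and angle between each of oil_bottle, amber_bottle, wax_tin's own z axis and vertical below 0.12 rad and linear speed of each of oil_bottle, amber_bottle, wax_tin below 0.03 m/s and contact force between each of oil_bottle, amber_bottle, wax_tin and the fingers below 0.3 N); the robot touches nothing.
It fails at once if a bystander (rasp, sanding block or brush) was pushed out of its place (over 25 mm) (distance of any of rasp, sanding_block, brush from where it was at the start of the episode above 0.025 m).
It fails at once if a bottle or the tin was tipped (over 0.5 rad) (angle between any of oil_bottle, amber_bottle, wax_tin's own z axis and vertical above 0.5 rad).
It fails at once if a container or the tortoise was dropped (moving faster than 0.5 m/s while the fingers do not hold it: a fall of about 13 mm) ((linear speed of oil_bottle above 0.5 m/s and contact force between oil_bottle and the fingers below 0.05 N) or (linear speed of amber_bottle above 0.5 m/s and contact force between amber_bottle and the fingers below 0.05 N) or (linear speed of wax_tin above 0.5 m/s and contact force between wax_tin and the fingers below 0.05 N) or (linear speed of stone above 0.5 m/s and contact force between stone and the fingers below 0.05 N)).
It also fails if it takes over 131 s, if anything falls off the work surface, if the arm or the gripper's body presses on something with over 40 N, if the wrist force passes 120 N, or if a joint passes its speed limit or range.

## Working session

There is one attempt and no reset: what is moved stays moved. The work goes in short steps, Python scripts to look and compute and a tool call to move; the robot and the scene stay as the last step left them, time stands still between calls to the robot, and variables do not carry over. Pictures are saved under pics/ and viewed, and the job is handed in when it is done.

Besides the shell and the picture viewer there is one more tool, called after ">>>" by a JSON object that holds its "op" and its "data", one argument or row to a line. servo_tool: Moves the arm, as the interface text tells. Its arguments: {"type":"object","properties":{"commands":{"type":"array","items":{"type":"array","items":{"type":"array","items":{"type":"number"}}}},"force":{"type":"number"}},"required":["commands"]}

```bash
mkdir -p pics; ls; python3 - <<'E'
from bench import r
import cv2,numpy as np
print(r.sense())
for n in ("scene","top","wrist"):
    c=r.calibration(n); p,d=r.snapshot(n)
    np.savez(f"pics/{n}0.npz",p=p,d=d,pose=c['pose'],k=[c['fx'],c['fy'],c['cx'],c['cy']],dist=c['dist'])
    cv2.imwrite(f"pics/{n}0.png",p[:,:,::-1]); print(n,c)
E
```

```text
pics
{'time': 0.0, 'joint_pos': array([-7.14701379e+01,  7.51707396e+00,  8.53304312e+01, -9.85374219e-04,
        8.72613444e+01, -4.89228945e+00]), 'qd': array([ 0.04392094, -0.02685041,  0.01874512, -0.0616444 , -0.01489033,
       -0.0561409 ]), 'joint_efforts': array([ 2.61034118e-03, -5.69391167e+01, -5.00542045e+01, -1.99377469e-04,
        1.50506885e-02,  1.18081621e-05]), 'tool_pos': array([ 238.32273983, -549.95328453,  194.21296521]), 'tcp_rot': array([175.62573319,  89.89114592, 109.04793273]), 'ft_force': array([ 0.28476151, -0.06423696,  0.14143093]), 'wrist_torque': array([ 0.0107116 , -0.01378556, -0.01044667]), 'finger_gap': 85.15395708340091}
scene {'fx': 433.57767182071154, 'fy': 433.57767182071154, 'cx': 278.34033351841435, 'cy': 205.04969273868696, 'dist': array([-0.09307894,  0.        ,  0.        ,  0.        ,  0.        ]), 'pose': array([[ 4.49540262e-01,  6.04775841e-01, -6.57388572e-01,
         1.16494085e+03],
       [ 8.93213528e-01, -3.11854965e-01,  3.23907509e-01,
        -2.93549901e+02],
       [-9.11845412e-03, -7.32797832e-01, -6.80385326e-01,

[... 488 characters left out ...]
49802957e-02, -1.23676859e-01, -9.92209466e-01,
         1.14639395e+03],
       [ 0.00000000e+00,  0.00000000e+00,  0.00000000e+00,
         1.00000000e+00]])}
wrist {'fx': 326.2278155386649, 'fy': 326.2278155386649, 'cx': 279.50427980750266, 'cy': 208.8185555732951, 'dist': array([-0.03947546,  0.        ,  0.        ,  0.        ,  0.        ]), 'pose': array([[ 3.98222215e-01, -8.68260020e-01, -2.95877685e-01,
         3.14223044e+02],
       [-9.17287822e-01, -3.77448663e-01, -1.26947067e-01,
        -5.18648247e+02],
       [-1.45557313e-03,  3.21958139e-01, -9.46752786e-01,
         3.72418652e+02],
       [ 0.00000000e+00,  0.00000000e+00,  0.00000000e+00,
         1.00000000e+00]])}
```

View pics/scene0.png

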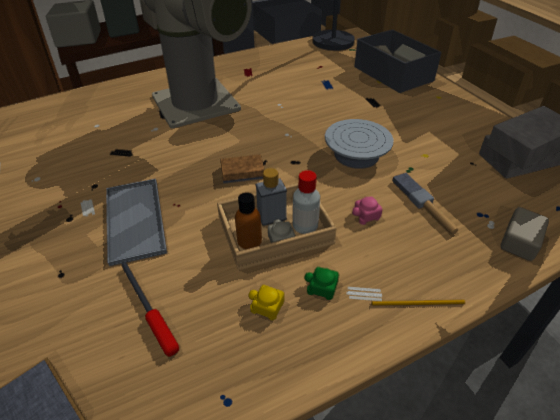

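View pics/top0.png

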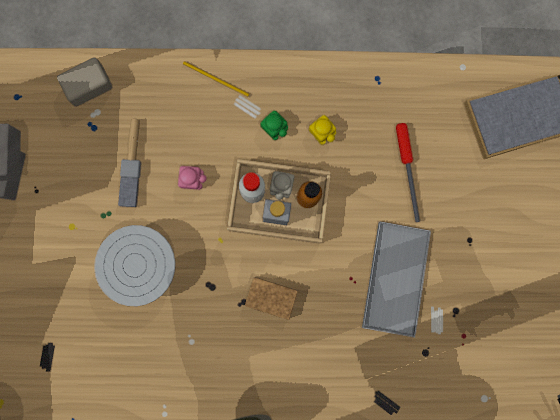

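View pics/wrist0.png

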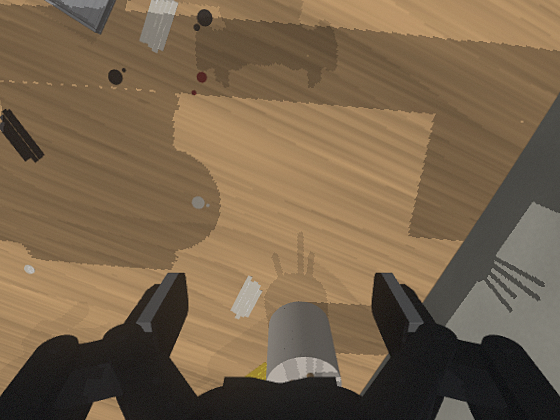

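```bash
cat > h.py <<'E'
import cv2,numpy as np
def load(n):
    f=np.load(f"pics/{n}.npz"); return f['p'],f['d'],f['pose'],f['k'],f['dist']
def cloud(L):
    p,d,T,k,dist=L
    h,w=d.shape; u,v=np.meshgrid(np.arange(w),np.arange(h))
    K=np.array([[k[0],0,k[2]],[0,k[1],k[3]],[0,0,1]])
    q=cv2.undistortPoints(np.stack([u,v],-1).reshape(-1,1,2).astype(float),K,dist).reshape(h,w,2)
    P=np.dstack([q*d[...,None],d])@T[:3,:3].T+T[:3,3]
    P[d<=0]=np.nan
    return P
def ray_at_z(L,uv,z):
    p,d,T,k,dist=L
    K=np.array([[k[0],0,k[2]],[0,k[1],k[3]],[0,0,1]])
    q=cv2.undistortPoints(np.array(uv,float).reshape(-1,1,2),K,dist).reshape(-1,2)
    D=np.c_[q,np.ones(len(q))]@T[:3,:3].T
    return T[:3,3]+D*((z-T[2,3])/D[:,2])[:,None]
def proj(L,P):
    p,d,T,k,dist=L
    K=np.array([[k[0],0,k[2]],[0,k[1],k[3]],[0,0,1]])
    R=T[:3,:3].T; t=-R@T[:3,3]
    return cv2.projectPoints(np.array(P,float).reshape(-1,3),cv2.Rodrigues(R)[0],t,K,dist)[0].reshape(-1,2)
E
python3 - <<'E'
from h import *
for n in ("top0","scene0"):
    L=load(n);P=cloud(L);Z=P[...,2]
    print(n,"table z",np.nanmedian(Z[200:260,180:220]) )
L=load("top0");P=cloud(L)
for nm,(u,v) in dict(red=(251,181),amber=(312,188),tin=(278,208),tort=(282,184),tt=(135,265),drip=(398,280),cork=(272,296),bench=(330,330),traywall=(300,164)).items():
    print(nm,P[v,u].round(1))
img=L[0]
c=cv2.resize(img[140:250,215:345],None,fx=6,fy=5.4,interpolation=cv2.INTER_CUBIC); cv2.imwrite("pics/crop_top.png",c[:,:,::-1])
img=load("scene0")[0]
c=cv2.resize(img[160:280,200:350],None,fx=5,fy=5,interpolation=cv2.INTER_CUBIC); cv2.imwrite("pics/crop_scene.png",c[:,:,::-1])
E
```

```text
top0 table z -0.26401593221839903
scene0 table z 0.7268006609390909
red [617.4  38.1 143. ]
amber [607.4 -83.4 127.6]
tin [566.  -15.7 130.9]
tort [628.9 -26.1  46.8]
tt [451.7 281.5  54.8]
drip [ 425.  -284.8    4.5]
cork [389.3  -7.1  27. ]
bench [ 315.8 -134.5    1.7]
traywall [682.7 -67.9   2.9]
```

View pics/crop_top.png

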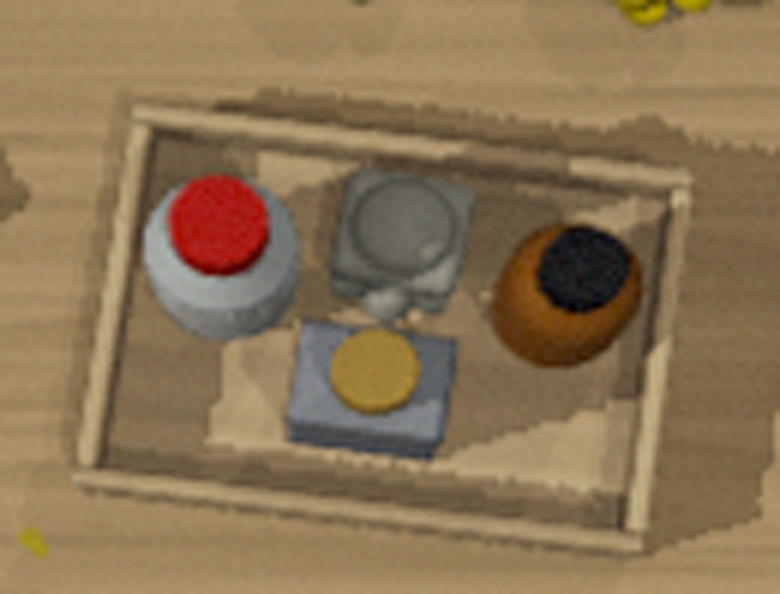

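View pics/crop_scene.png

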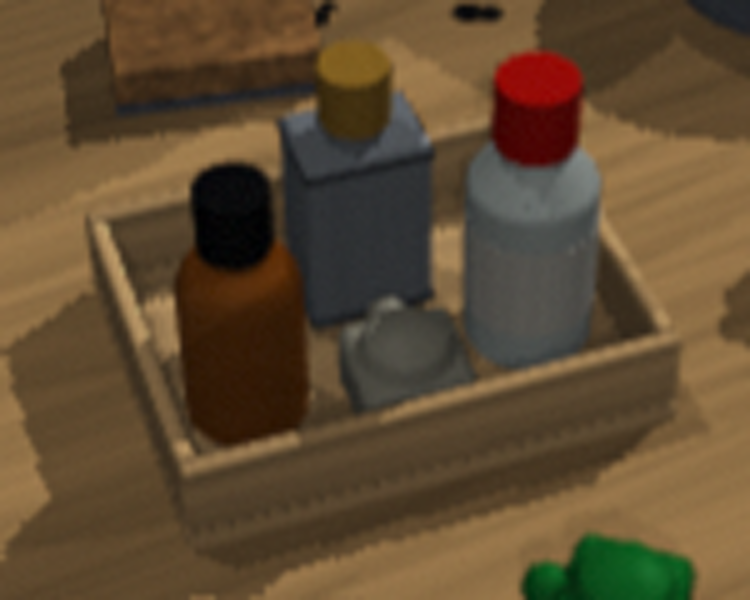

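```bash
python3 - <<'E'
from h import *
from scipy import ndimage as nd
for n in ("top0","scene0"):
    L=load(n);P=cloud(L);X,Y,Z=P[...,0],P[...,1],P[...,2]
    print("==",n)
    for nm,(x,y),h in (("oil",(617,38),143),("amber",(607,-83),128),("tin",(566,-16),132)):
        m=(np.hypot(X-x,Y-y)<35)&(abs(Z-h)<5)
        lab,k=nd.label(m); s=nd.sum(m,lab,range(1,k+1)); m=lab==1+np.argmax(s)
        vs,us=np.where(m)
        c,rr=cv2.minEnclosingCircle(np.c_[X[m],Y[m]].astype(np.float32))
        # ray from mask outline centroid
        q=ray_at_z(L,np.c_[us,vs],h)
        print(nm,m.sum(),"mean",X[m].mean().round(1),Y[m].mean().round(1),"z",np.median(Z[m]).round(1),"enc",np.round(c,1),round(rr,1),"raymean",q.mean(0).round(1))
    # turntable
    m=(np.hypot(X-451,Y-281)<110)&(abs(Z-55)<6)
    q=np.c_[X[m],Y[m]].astype(np.float32); print("tt",m.sum(),q.mean(0),cv2.minEnclosingCircle(q),np.median(Z[m]))
    # tray walls
    m=(abs(X-605)<110)&(abs(Y+22)<125)&(abs(Z-45)<4)
    m&=np.hypot(X-628,Y+26)>45
    lab,k=nd.label(m,np.ones((3,3))); s=nd.sum(m,lab,range(1,k+1)); m=lab==1+np.argmax(s)
    print("tray",m.sum(),cv2.minAreaRect(np.c_[X[m],Y[m]].astype(np.float32)))
    m=(abs(X-425)<150)&(abs(Y+285)<110)&(Z>7)&(Z<18)
    lab,k=nd.label(m,np.ones((3,3))); s=nd.sum(m,lab,range(1,k+1)); m=lab==1+np.argmax(s)
    print("drip",m.sum(),cv2.minAreaRect(np.c_[X[m],Y[m]].astype(np.float32)))
    m=(np.hypot(X-629,Y+26)<40)&(Z>15)&(Z<56)
    print("stone",m.sum(),X[m].mean(),Y[m].mean())
    m=(np.hypot(X-629,Y+26)<40)&(Z>41)&(Z<56)
    print("stonetop",m.sum(),X[m].mean(),Y[m].mean(),np.median(Z[m]))
    m=(np.hypot(X-566,Y+16)<45)&(Z>92)&(Z<104)
    q=np.c_[X[m],Y[m]].astype(np.float32);print("tinbody",m.sum(),cv2.minAreaRect(q))
E
```

```text
== top0
oil 225 mean 619.3 39.0 z 142.9 enc [619.6  38.9] 16.7 raymean [619.3  38.9 143. ]
amber 171 mean 607.0 -83.3 z 128.0 enc [607.2 -83.8] 15.0 raymean [606.9 -83.3 128. ]
tin 173 mean 566.5 -13.3 z 131.7 enc [566.6 -13.4] 14.8 raymean [566.5 -13.3 132. ]
tt 5131 [451.2674  283.23846] ((451.964111328125, 283.3075866699219), 86.13291931152344) 54.63431829691831
tray 1038 ((595.400634765625, -19.937240600585938), (206.07025146484375, 156.1871337890625), 82.7899169921875)
drip 527 ((428.57147216796875, -280.0505065917969), (116.93637084960938, 237.73219299316406), 80.33938598632812)
stone 608 633.3476749008802 -25.39700552091163
stonetop 286 637.3296057242803 -26.0546960264927 47.78304758169145
tinbody 327 ((566.9271850585938, -13.418725967407227), (54.32823944091797, 40.46442413330078), 82.42510223388672)
== scene0
oil 185 mean 619.3 36.9 z 142.8 enc [617.6  38.5] 18.0 raymean [619.9  36.6 143. ]
amber 159 mean 606.7 -85.2 z 127.7 enc [605.5 -84.9] 15.8 raymean [607.2 -85.4 128. ]
tin 132 mean 566.5 -15.5 z 131.8 enc [564.7 -14.6] 16.1 raymean [566.9 -15.7 132. ]
tt 2179 [455.6686  279.38095] ((450.4667663574219, 283.1778869628906), 86.85821533203125) 55.48585397726913
tray 441 ((585.08984375, -84.11553192138672), (80.65460205078125, 159.29702758789062), 84.39002227783203)
drip 513 ((426.1005859375, -280.5155029296875), (117.27196502685547, 240.1906280517578), 80.44303894042969)
stone 559 637.4037056734687 -27.728266991207892
stonetop 284 640.0722591781248 -26.644086498266084 47.58441660810257
tinbody 293 ((565.0440063476562, -14.211725234985352), (55.120521545410156, 41.99027633666992), 80.5199203491211)
```

```bash
cat >> h.py <<'E'
from scipy.spatial.transform import Rotation as Ro
def Rt(yaw_z):  # tool x down, tool z horizontal along yaw_z
    a=np.radians(yaw_z); z=np.array([np.cos(a),np.sin(a),0]); x=np.array([0,0,-1.]); y=np.cross(z,x)
    return np.c_[x,y,z]
def move(s,tgt,yaw=None,R0=None):
    if R0 is None: R0=Ro.from_euler('xyz',s['tcp_rot'],degrees=True).as_matrix()
    d=R0.T@(np.array(tgt)-s['tool_pos'])/10
    rv=np.zeros(3) if yaw is None else Ro.from_matrix(R0.T@Rt(yaw)).as_rotvec(degrees=True)
    return d.round(2),rv.round(2)
E
python3 - <<'E'
from h import *
from bench import r
s=r.sense()
R0=Ro.from_euler('xyz',s['tcp_rot'],degrees=True).as_matrix();print(R0.round(3))
for yaw in (82.5,-97.5): print(move(s,[607,-84,200],yaw))
for t in ([607,-84,200],[428,-280,200]): print(t,move(s,t))
E
```

```text
[[-0.     0.918  0.397]
 [ 0.001  0.397 -0.918]
 [-1.     0.    -0.001]]
(array([ -0.5 ,  52.35, -28.11]), array([-1.4908e+02, -2.0000e-02, -1.1000e-01]))
(array([ -0.5 ,  52.35, -28.11]), array([ 3.092e+01, -9.000e-02,  2.000e-02]))
[607, -84, 200] (array([ -0.5 ,  52.35, -28.11]), array([0., 0., 0.]))
[428, -280, 200] (array([ -0.52,  28.14, -17.25]), array([0., 0., 0.]))
```

>>> {"op": "servo_tool", "data": {
  "commands": [
    [[0,-0.1,2,-1,4,0,0],[0,-0.1,6,-3,8,0,0],[0,-0.2,10,-5.5,12,0,0],[0,-0.3,14,-7.5,16,0,0],[0,-0.4,18,-9.7,20,0,0],[0,-0.5,22,-12,24,0,0],[0,-0.5,26,-14,28,0,0],[0,-0.5,30,-16,31,0,0]]
  ],
  "force": 40
}}

```text
time: 0.95
tool_pos: [451.0, -282.8, 200.2]
tcp_rot: [25.3, 90.0, -72.5]
ft_force: [0.4, -0.4, -0.1]
finger_gap: 85.3
```

```bash
cat > m.py <<'E'
from h import *
from bench import r
import sys
s=r.sense(); t=[float(v) for v in sys.argv[1:4]]
print(s['time'],s['tool_pos'].round(1),s['tcp_rot'].round(1),round(s['finger_gap'],1),s['ft_force'].round(1),s['joint_pos'].round(0)); print(move(s,t,-97.4))
E
python3 m.py 607 -84 200
```

```text
0.95 [ 451.  -282.8  200.2] [ 25.3  90.  -72.5] 85.3 [ 0.4 -0.4 -0.1] [-38.  -3.  96.  -0.  88.  60.]
(array([ 2.000e-02,  1.278e+01, -2.180e+01]), array([-0.34,  0.  , -0.  ]))
```

>>> {"op": "servo_tool", "data": {
  "commands": [
    [[0,0,2,-3.5,0,0,0],[0,0,4.2,-7.2,0,0,0],[0,0,6.5,-11,0,0,0],[0,0,8.7,-15,0,0,0],[0,0,11,-18.8,0,0,0],[0,0,12.8,-21.8,0,0,0],[0,0,12.8,-21.8,0,0,0],[0,0,12.8,-21.8,0,0,0]]
  ]
}}

```text
time: 1.75
tool_pos: [605.7, -84.6, 199.6]
tcp_rot: [-80.5, 89.9, -178.0]
ft_force: [-0.3, -0.3, -0.2]
finger_gap: 85.4
```

```bash
python3 m.py 607 -84 97;python3 - <<'E'
from h import *
from bench import r
c=r.calibration("wrist"); p,d=r.snapshot("wrist")
np.savez("pics/w1.npz",p=p,d=d,pose=c['pose'],k=[c['fx'],c['fy'],c['cx'],c['cy']],dist=c['dist'])
cv2.imwrite("pics/w1.png",p[:,:,::-1])
P=cloud(load("w1"))
X,Y,Z=P[...,0],P[...,1],P[...,2]
for nm,(x,y),h in (("oil",(619,38),143),("amber",(607,-83),128),("tin",(566,-15),132)):
        m=(np.hypot(X-x,Y-y)<28)&(abs(Z-h)<5); q=np.c_[X[m],Y[m]].astype(np.float32)
        if m.sum()>10: print(nm,m.sum(),q.mean(0),cv2.minEnclosingCircle(q))
E
```

```text
1.75 [605.7 -84.6 199.6] [ -80.5   89.9 -178. ] 85.4 [-0.3 -0.3 -0.2] [-13.   9.  83.  -0.  88.  85.]
(array([10.26,  0.13, -0.07]), array([-0.07,  0.01,  0.07]))
oil 1433 [617.393   34.3919] ((616.554443359375, 35.77498245239258), 17.570608139038086)
amber 1005 [605.2238  -87.00845] ((604.5339965820312, -87.1315689086914), 15.003748893737793)
tin 898 [565.13995  -17.474085] ((564.2411499023438, -17.228466033935547), 15.314412117004395)
```

View pics/w1.png

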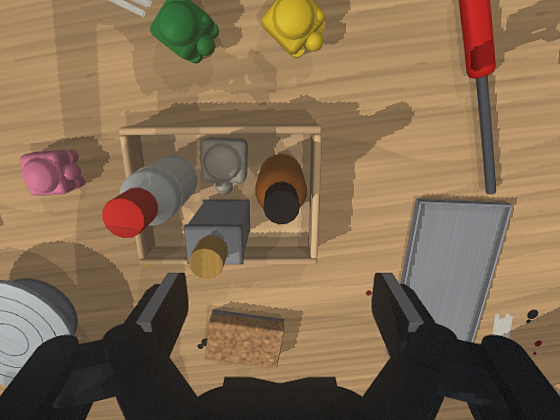

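>>> {"op": "servo_tool", "data": {
  "commands": [
    [[0,2.5,0,0,0,0,0],[0,5.5,0,0,0,0,0],[0,8,0,0,0,0,0],[0,9.5,0,0,0,0,0],[0,10.2,0,0,0,0,0],[0,10.2,0,0,0,0,0],[0,10.2,0,0,0,0,0]]
  ]
}}

```text
time: 2.5
tool_pos: [606.6, -85.8, 99.8]
tcp_rot: [84.5, 89.9, -13.1]
ft_force: [-0.1, -0.2, -0.0]
finger_gap: 85.5
```

>>> {"op": "servo_tool", "data": {
  "commands": [
    [[255,0,0,0,0,0,0],[255,0,0,0,0,0,0],[255,0,0,0,0,0,0],[255,0,0,0,0,0,0],[255,0,0,0,0,0,0],[255,0,0,0,0,0,0],[255,0,0,0,0,0,0],[255,0,0,0,0,0,0]]
  ]
}}

```text
time: 3.3
tool_pos: [605.8, -85.3, 98.3]
tcp_rot: [-70.6, 90.0, -168.2]
ft_force: [0.2, -0.7, 0.3]
finger_gap: -0.0
```

```bash
python3 m.py 606 -85 160
```

```text
3.3 [605.8 -85.3  98.3] [ -70.6   90.  -168.2] -0.0 [ 0.2 -0.7  0.3] [-13.  13.  89.  -0.  78.  85.]
(array([-6.17,  0.02, -0.03]), array([-0.18,  0.  ,  0.  ]))
```

```bash
cat > snap.py <<'E'
from h import *
from bench import r
import sys
for n in sys.argv[2:]:
    c=r.calibration(n); p,d=r.snapshot(n); f=n+sys.argv[1]
    np.savez(f"pics/{f}.npz",p=p,d=d,pose=c['pose'],k=[c['fx'],c['fy'],c['cx'],c['cy']],dist=c['dist'])
    cv2.imwrite(f"pics/{f}.png",p[:,:,::-1])
E
python3 snap.py 2 scene wrist
```

```text
(no output)
```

View pics/scene2.png

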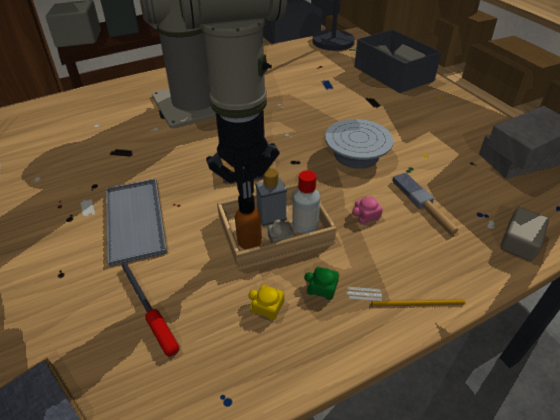

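View pics/wrist2.png

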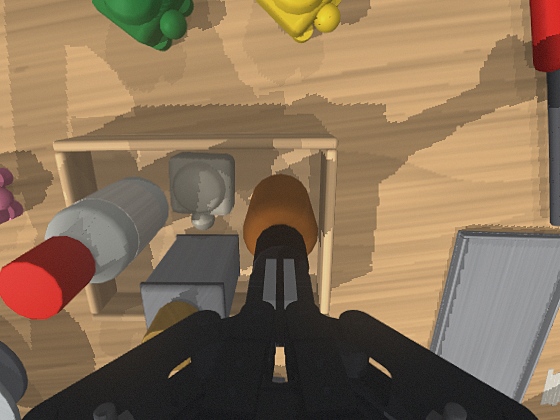

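```bash
python3 - <<'E'
from h import *
L=load("scene2");W=load("wrist2")
for P in ([606,-85,98],[606,-85,128],[606,-85,160]): print(proj(L,P),proj(W,P))
im=L[0][120:260,190:330]; cv2.imwrite("pics/z2.png",cv2.resize(im,None,fx=4.2,fy=4.2,interpolation=cv2.INTER_CUBIC)[:,:,::-1])
im=W[0][200:400,180:380]; cv2.imwrite("pics/z2w.png",cv2.resize(im,None,fx=3,fy=3,interpolation=cv2.INTER_CUBIC)[:,:,::-1])
P=cloud(L); 
for v in range(160,215,5): print(v,P[v,247].round(0),L[0][v,247])
E
```

```text
[[246.61467605 209.84725155]] [[276.49357795 243.57587376]]
[[245.65513093 198.02037253]] [[275.9613121  268.30269268]]
[[244.58167278 184.72340422]] [[275.15551231 305.82953809]]
160 [617. -81. 221.] [ 8  9 10]
165 [617. -82. 211.] [11 12 13]
170 [613. -81. 197.] [ 5  5 10]
175 [617. -83. 189.] [ 9 10 12]
180 [612. -82. 174.] [13 16 17]
185 [615. -84. 165.] [26 27 28]
190 [617. -85. 156.] [18 19 20]
195 [616. -86. 143.] [18 19 20]
200 [614. -86. 130.] [9 9 8]
205 [618. -88. 122.] [3 5 4]
210 [618. -89. 109.] [4 4 3]
```

View pics/z2.png

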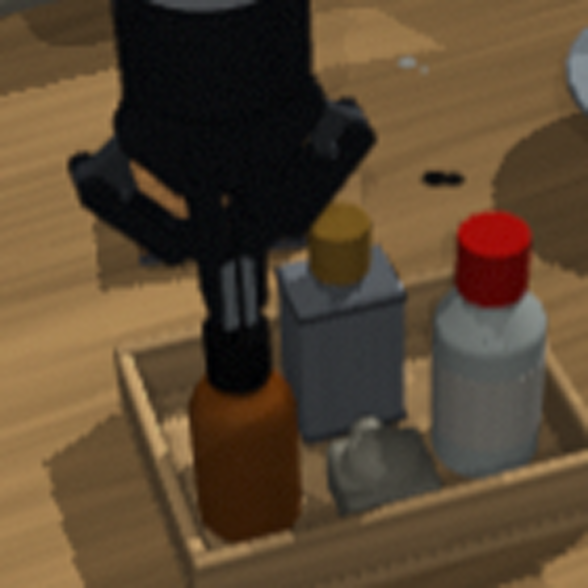

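View pics/z2w.png

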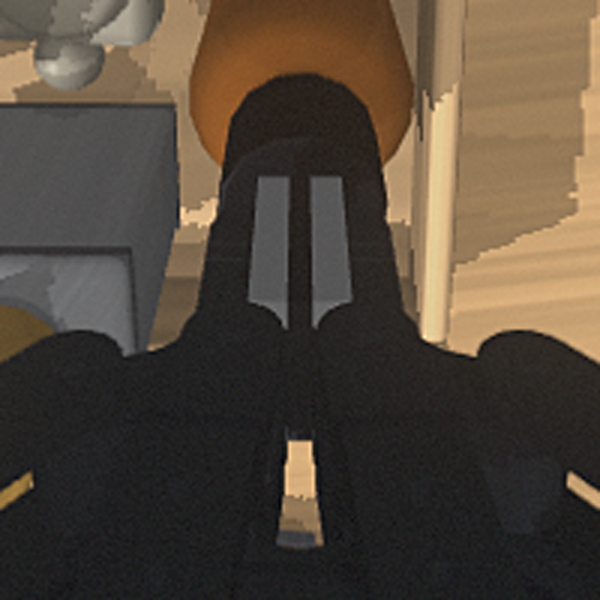

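```bash
python3 - <<'E'
from h import *
L=load("wrist2");P=cloud(L)
for v in range(215,330,4): print(v,P[v,284].round(0),P[v,272].round(0),L[0][v,284],L[0][v,272])
print(L[2].round(2))
from bench import r
s=r.sense();print(s)
# FK: compare camera mount in tool frame at time 0 vs now
R0=Ro.from_euler('xyz',s['tcp_rot'],degrees=True).as_matrix()
print(R0.T@(r.calibration('wrist')['pose'][:3,3]-s['tool_pos']))
A=load('wrist0');
R1=Ro.from_euler('xyz',[175.62573319,  89.89114592, 109.04793273],degrees=True).as_matrix()
print(R1.T@(A[2][:3,3]-[ 238.32273983, -549.95328453,  194.21296521]))
E
```

```text
215 [621. -92.  91.] [622. -84.  90.] [126  79  42] [129  80  40]
219 [618. -91.  90.] [619. -84.  91.] [123  76  39] [130  80  42]
223 [617. -91.  94.] [618. -84.  93.] [111  70  36] [123  75  32]
227 [618. -91. 103.] [619. -84. 103.] [39 30 26] [39 32 27]
231 [619. -91. 110.] [619. -84. 110.] [41 33 28] [37 31 24]
235 [619. -91. 116.] [620. -85. 116.] [37 31 27] [41 30 27]
239 [619. -91. 121.] [619. -85. 119.] [37 27 24] [45 37 33]
243 [619. -91. 126.] [619. -85. 124.] [37 34 33] [39 31 23]
247 [617. -91. 128.] [618. -85. 127.] [38 32 27] [49 44 41]
251 [615. -90. 128.] [615. -84. 127.] [38 29 26] [47 43 38]
255 [612. -90. 127.] [614. -84. 128.] [41 38 32] [44 42 37]
259 [616. -90. 139.] [617. -85. 139.] [86 84 86] [85 84 84]
263 [616. -90. 142.] [617. -85. 142.] [92 91 91] [88 87 87]
267 [616. -90. 146.] [617. -85. 146.] [94 92 94] [87 86 87]
271 [616. -90. 149.] [617. -85. 150.] [94 93 92] [88 87 89]
275 [616. -90. 153.] [617. -85. 154.] [93 93 93] [88 88 89]
279 [616. -90. 157.] [617. -85. 157.] [92 92 93] [86 86 87]
283 [616. -90. 158.] [617. -85. 159.] [100  99 100] [87 88 88]
[... 917 characters left out ...]
1,  1.28907012e+01,  8.94919745e+01, -5.64009936e-04,
        7.76215873e+01,  8.47660052e+01]), 'qd': array([-0.14614496,  0.01363797, -0.06941201, -0.00118478,  0.06511348,
        0.07527266]), 'joint_efforts': array([ 3.19136270e-03, -5.97731960e+01, -4.80315685e+01,  2.71774343e-04,
        2.07269339e-03, -5.39271105e-05]), 'tool_pos': array([605.8060922 , -85.25878917,  98.25961887]), 'tcp_rot': array([-87.87074714,  89.99570153, 174.55201819]), 'ft_force': array([-0.46520601,  0.1496918 , -0.17422287]), 'wrist_torque': array([0.04385451, 0.03962615, 0.01250175]), 'finger_gap': -0.1356620331734353}
[-178.06686476   82.8489883     1.5338175 ]
[-178.19620761   82.11585346    1.10753823]
```

>>> {"op": "servo_tool", "data": {
  "commands": [
    [[255,-2,0,0,0,0,0],[255,-4,0,0,0,0,0],[255,-6,0,0,0,0,0],[255,-6,0,0,0,0,0],[255,-6,0,0,0,0,0]]
  ]
}}

```text
time: 3.9
tool_pos: [606.2, -85.4, 158.5]
tcp_rot: [86.6, 89.9, -11.0]
ft_force: [-0.9, 0.4, -0.5]
finger_gap: 0.0
```

```bash
python3 snap.py 3 scene wrist; python3 m.py 606 -85 120; python3 - <<'E'
from h import *
L=load("scene3");P=cloud(L)
im=L[0][120:260,190:330]; cv2.imwrite("pics/z3.png",cv2.resize(im,None,fx=4.2,fy=4.2,interpolation=cv2.INTER_CUBIC)[:,:,::-1])
for v in range(140,200,4): print(v,P[v,246].round(0),L[0][v,246])
E
```

```text
4.0 [605.1 -85.1 156.8] [-95.   89.9 167.4] -0.0 [-0.4  0.2 -0.9] [-13.  10.  86.  -0.  84.  85.]
(array([ 3.68,  0.1 , -0.02]), array([-0.18, -0.01,  0.11]))
140 [620. -82. 263.] [ 6  7 11]
144 [618. -81. 255.] [6 9 9]
148 [616. -81. 245.] [ 9 11 10]
152 [618. -82. 239.] [13 13 14]
156 [617. -83. 230.] [58 63 65]
160 [616. -83. 221.] [57 61 63]
164 [615. -83. 212.] [46 49 51]
168 [618. -84. 206.] [35 39 39]
172 [414.  -7.  25.] [94 66 38]
176 [416.  -9.  15.] [64 46 27]
180 [415.  -9.   2.] [60 50 43]
184 [426. -14.  -1.] [111  84  53]
188 [440. -20.   1.] [170 133  85]
192 [453. -26.  -0.] [89 68 44]
196 [599. -81. 126.] [12 12 13]
```

View pics/z3.png

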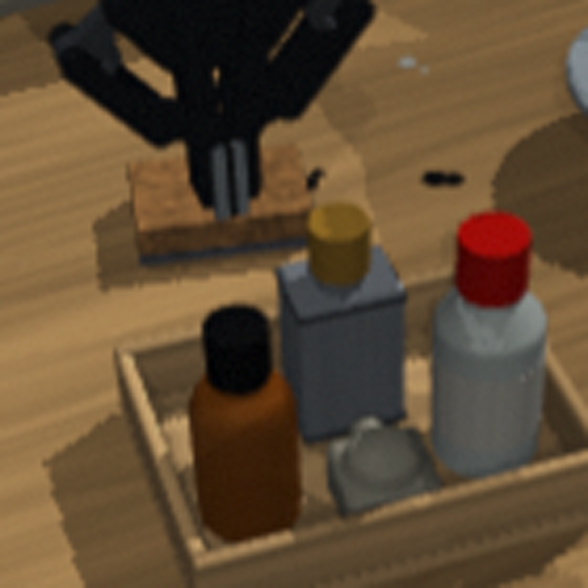

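View pics/wrist3.png

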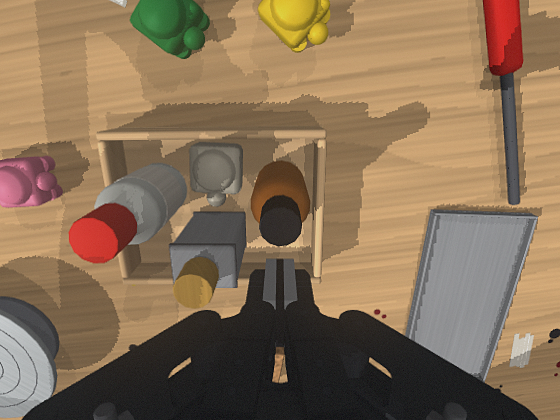

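>>> {"op": "servo_tool", "data": {
  "commands": [
    [[0,0,0,0,0,0,0],[0,0,0,0,0,0,0],[0,0,0,0,0,0,0],[0,1.5,0,0,0,0,0],[0,3,0,0,0,0,0],[0,5,0,0,0,0,0],[0,6,0,0,0,0,0],[0,6,0,0,0,0,0]]
  ]
}}

```text
time: 4.8
tool_pos: [603.6, -84.8, 94.9]
tcp_rot: [-95.4, 89.7, 167.1]
ft_force: [-0.5, -0.4, -1.1]
finger_gap: 85.3
```

>>> {"op": "servo_tool", "data": {
  "commands": [
    [[0,1.0,0,0,0,0,0],[0,2.0,0,0,0,0,0],[0,3,0,0,0,0,0],[0,3.8,0,0,0,0,0],[0,3.8,0,0,0,0,0],[0,3.8,0,0,0,0,0]]
  ]
}}

```text
time: 5.4
tool_pos: [605.7, -85.2, 60.1]
tcp_rot: [-93.0, 90.0, 169.5]
ft_force: [0.2, 0.1, -0.0]
finger_gap: 85.5
```

```bash
python3 snap.py 4 scene wrist; python3 m.py 606 -85 60; python3 - <<'E'
from h import *
a=load("scene4")[0][120:260,190:330]; b=load("wrist4")[0]
a=cv2.resize(a,(420,420)); cv2.imwrite("pics/z4.png",np.hstack([cv2.resize(b,(380,285)),cv2.resize(a,(285,285))])[:,:,::-1])
E
```

```text
5.5 [606.3 -85.4  60.9] [ 85.2  89.9 -12.4] 85.7 [-0.3  0.7  0. ] [-13.  15.  91.   0.  74.  85.]
(array([ 0.09, -0.04, -0.04]), array([-0.18,  0.  , -0.06]))
```

View pics/z4.png

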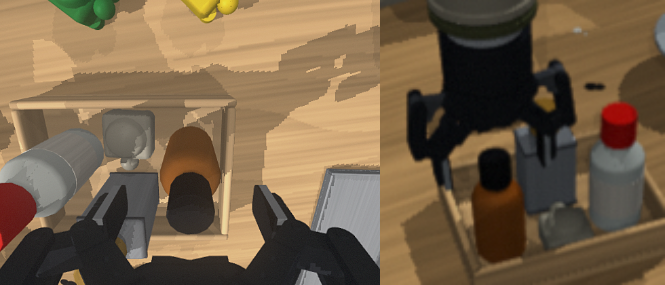

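>>> {"op": "servo_tool", "data": {
  "commands": [
    [[255,0,0,0,0,0,0],[255,0,0,0,0,0,0],[255,0,0,0,0,0,0],[255,0,0,0,0,0,0],[255,0,0,0,0,0,0],[255,0,0,0,0,0,0],[255,0,0,0,0,0,0],[255,0,0,0,0,0,0]]
  ]
}}

```text
time: 6.3
tool_pos: [606.1, -85.4, 60.6]
tcp_rot: [80.7, 90.0, -16.9]
ft_force: [0.5, -1.4, 3.6]
finger_gap: 28.6
```

```bash
python3 snap.py 5 wrist; python3 m.py 606 -85 125;  python3 m.py 359 -268 125; 
```

```text
6.35 [606.1 -85.4  60.6] [ 82.8  90.  -14.8] 29.0 [-0.5 -0.8  2.8] [-13.  15.  91.  -0.  74.  85.]
(array([-6.44, -0.01, -0.03]), array([-0.18,  0.  , -0.04]))
6.35 [606.1 -85.4  60.6] [ 82.8  90.  -14.8] 29.0 [-0.5 -0.8  2.8] [-13.  15.  91.  -0.  74.  85.]
(array([ -6.45, -22.08,  21.36]), array([-0.18,  0.  , -0.04]))
```

View pics/wrist5.png

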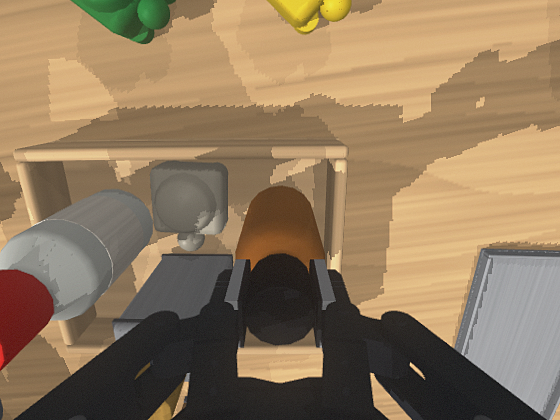

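>>> {"op": "servo_tool", "data": {
  "commands": [
    [[255,-0.6,0,0,0,0,0],[255,-1.8,0,0,0,0,0],[255,-3.4,0,0,0,0,0],[255,-5,0,0,0,0,0],[255,-6,0,0,0,0,0],[255,-6.5,0,0,0,0,0],[255,-6.5,-0.5,0.5,0,0,0],[255,-6.5,-1.5,1.5,0,0,0]]
  ]
}}

```text
time: 7.15
tool_pos: [588.4, -98.1, 124.8]
tcp_rot: [-105.0, 90.0, 157.5]
ft_force: [0.0, 0.2, -2.7]
finger_gap: 28.7
```

>>> {"op": "servo_tool", "data": {
  "commands": [
    [[255,0,-1.8,1.7,0,0,0],[255,0,-3.8,3.7,0,0,0],[255,0,-6,5.8,0,0,0],[255,0,-8.2,7.9,0,0,0],[255,0,-10.4,10,0,0,0],[255,0,-12.6,12.1,0,0,0],[255,0,-14.8,14.2,0,0,0],[255,0,-16.8,16.2,0,0,0]]
  ]
}}

```text
time: 7.95
tool_pos: [398.3, -237.0, 124.0]
tcp_rot: [-108.3, 89.9, 154.1]
ft_force: [0.3, -0.9, -1.8]
finger_gap: 29.0
```

>>> {"op": "servo_tool", "data": {
  "commands": [
    [[255,0,-1.6,1.6,0,0,0],[255,0,-2.8,2.8,0,0,0],[255,0,-3.5,3.5,0,0,0],[255,0,-3.8,3.7,0,0,0],[255,0,-3.8,3.7,0,0,0],[255,0,-3.8,3.7,0,0,0],[255,0,-3.8,3.7,0,0,0]]
  ]
}}

```text
time: 8.65
tool_pos: [359.0, -267.8, 125.2]
tcp_rot: [169.7, 90.0, 72.1]
ft_force: [0.4, -0.6, -1.3]
finger_gap: 29.0
```

```bash
python3 snap.py 6 wrist scene; python3 m.py 359 -268 56;  
```

```text
8.75 [ 359.  -267.9  125.2] [-170.4   90.    92.1] 28.9 [ 0.6  0.1 -1.8] [-43. -14. 114.   0.  81.  54.]
(array([6.92, 0.01, 0.01]), array([-0.12, -0.01,  0.  ]))
```

View pics/scene6.png

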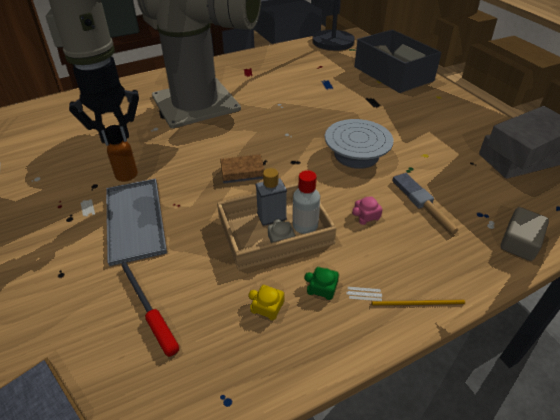

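>>> {"op": "servo_tool", "data": {
  "commands": [
    [[255,0.8,0,0,0,0,0],[255,2.2,0,0,0,0,0],[255,3.8,0,0,0,0,0],[255,5.2,0,0,0,0,0],[255,6.2,0,0,0,0,0],[255,6.6,0,0,0,0,0],[255,6.9,0,0,0,0,0],[255,6.9,0,0,0,0,0]]
  ]
}}

```text
time: 9.55
tool_pos: [358.6, -268.3, 56.3]
tcp_rot: [67.1, 90.0, -30.5]
ft_force: [0.4, 0.4, -1.8]
finger_gap: 28.7
```

```bash
python3 m.py 359 -268 56;  
```

```text
9.55 [ 358.6 -268.3   56.3] [ 67.1  90.  -30.5] 28.7 [ 0.4  0.4 -1.8] [-43. -10. 118.   0.  73.  54.]
(array([ 0.03,  0.03, -0.04]), array([-0.18,  0.  , -0.  ]))
```

Still hanging (weight 1.8 N); edge down 1 mm at a time.

>>> {"op": "servo_tool", "data": {
  "commands": [
    [[255,0.1,0,0,0,0,0],[255,0.15,0,0,0,0,0],[255,0.15,0,0,0,0,0]]
  ]
}}

```text
time: 9.85
tool_pos: [359.1, -268.8, 55.6]
tcp_rot: [54.7, 89.9, -42.8]
ft_force: [0.3, 0.1, 0.8]
finger_gap: 28.9
```

>>> {"op": "servo_tool", "data": {
  "commands": [
    [[120,0,0,0,0,0,0],[60,0,0,0,0,0,0],[0,0,0,0,0,0,0],[0,0,0,0,0,0,0],[0,-1.5,0,0,0,0,0],[0,-5,0,0,0,0,0],[0,-9,0,0,0,0,0],[0,-10,0,0,0,0,0]]
  ]
}}

```text
time: 10.65
tool_pos: [360.5, -270.1, 159.8]
tcp_rot: [54.4, 89.6, -43.2]
ft_force: [-0.4, -0.9, 0.9]
finger_gap: 85.1
```

```bash
python3 snap.py 7 wrist scene; python3 m.py 565.5 -15 155;  
```

```text
10.75 [ 359.8 -269.5  157.1] [ 54.1  89.7 -43.5] 85.2 [-0.4 -0.3 -0.3] [-43. -16. 111.  -0.  84.  54.]
(array([  0.2 ,  17.03, -27.94]), array([-0.18,  0.16, -0.22]))
```

View pics/scene7.png

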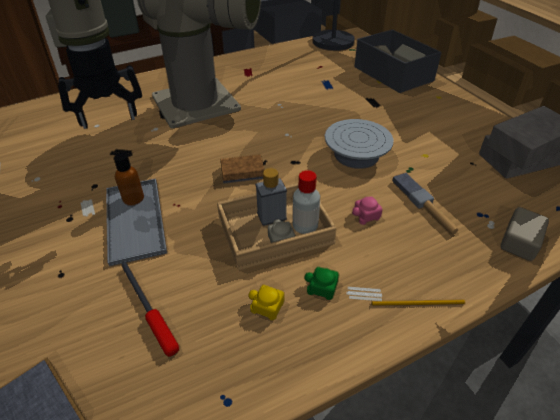

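>>> {"op": "servo_tool", "data": {
  "commands": [
    [[0,0,1,-1.6,0,0,0],[0,0,3,-4.9,0,0,0],[0,0,5.2,-8.5,0,0,0],[0,0,7.4,-12.1,0,0,0],[0,0,9.6,-15.7,0,0,0],[0,0,11.8,-19.3,0,0,0],[0,0,14,-23,0,0,0],[0,0,16,-26.2,0,0,0]]
  ]
}}

```text
time: 11.55
tool_pos: [551.4, -27.5, 152.3]
tcp_rot: [-93.5, 89.8, 169.0]
ft_force: [0.1, 0.1, 0.6]
finger_gap: 85.4
```

>>> {"op": "servo_tool", "data": {
  "commands": [
    [[0,0,0.8,-1.3,0,0,0],[0,0,1,-1.7,0,0,0],[0,0,1,-1.7,0,0,0]]
  ]
}}

```text
time: 11.85
tool_pos: [562.9, -14.3, 153.4]
tcp_rot: [-79.8, 89.9, -177.3]
ft_force: [0.6, -0.6, 0.1]
finger_gap: 85.4
```

```bash
python3 m.py 565.5 -15 64;  python3 - <<'E'
from h import *
from bench import r
import os
os.system("python3 snap.py 8 wrist")
P=cloud(load("wrist8"))
X,Y,Z=P[...,0],P[...,1],P[...,2]
for nm,(x,y),h in (("oil",(619,38),143),("tin",(566,-15),132)):
        m=(np.hypot(X-x,Y-y)<28)&(abs(Z-h)<5); q=np.c_[X[m],Y[m]].astype(np.float32)
        if m.sum()>10: print(nm,m.sum(),q.mean(0),cv2.minEnclosingCircle(q))
E
```

```text
11.85 [562.9 -14.3 153.4] [ -79.8   89.9 -177.3] 85.4 [ 0.6 -0.6  0.1] [-7.  3. 94. -0. 83. 91.]
(array([8.94, 0.28, 0.03]), array([-0.15,  0.02,  0.13]))
oil 2483 [616.98083   34.969387] ((616.3671875, 35.9249267578125), 17.20517349243164)
tin 1479 [565.0274   -16.978449] ((564.1731567382812, -16.768651962280273), 14.904268264770508)
```

View pics/wrist8.png

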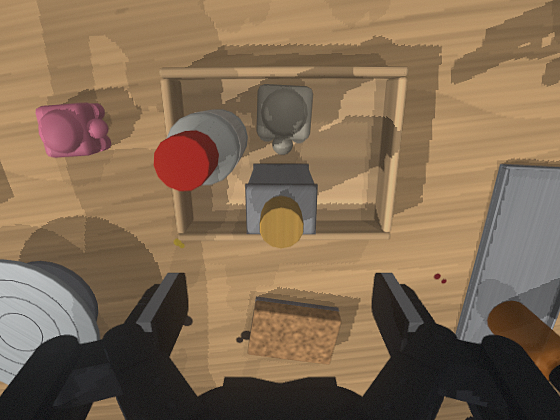

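>>> {"op": "servo_tool", "data": {
  "commands": [
    [[0,2,0.2,0,0,0,0],[0,4.5,0.2,0,0,0,0],[0,6.5,0.2,0,0,0,0],[0,8,0.2,0,0,0,0],[0,8.6,0.2,0,0,0,0],[0,8.6,0.2,0,0,0,0],[0,8.6,0.2,0,0,0,0]]
  ]
}}

```text
time: 12.6
tool_pos: [566.4, -14.8, 69.8]
tcp_rot: [89.0, 89.9, -8.6]
ft_force: [-0.2, 0.3, 1.2]
finger_gap: 85.6
```

>>> {"op": "servo_tool", "data": {
  "commands": [
    [[255,0,0,0,0,0,0],[255,0,0,0,0,0,0],[255,0,0,0,0,0,0],[255,0,0,0,0,0,0],[255,0,0,0,0,0,0],[255,0,0,0,0,0,0],[255,0,0,0,0,0,0],[255,0,0,0,0,0,0]]
  ]
}}

```text
time: 13.4
tool_pos: [566.2, -14.6, 69.3]
tcp_rot: [78.3, 90.0, -19.3]
ft_force: [0.6, -2.0, 5.2]
finger_gap: 28.8
```

```bash
python3 m.py 428 -280 128; python3 snap.py 9 wrist 
```

```text
13.4 [566.2 -14.6  69.3] [ 78.3  90.  -19.3] 28.8 [ 0.6 -2.   5.2] [-7.  8. 99. -0. 74. 91.]
(array([ -5.88, -10.19,  28.14]), array([-0.18,  0.01, -0.05]))
```

View pics/wrist9.png

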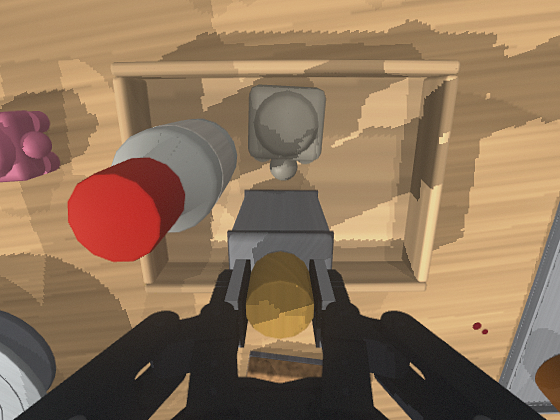

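>>> {"op": "servo_tool", "data": {
  "commands": [
    [[255,-0.6,0,0,0,0,0],[255,-1.8,0,0,0,0,0],[255,-3.4,0,0,0,0,0],[255,-5,0,0,0,0,0],[255,-6,0,0,0,0,0],[255,-6.5,0,0,0,0,0],[255,-6.5,-0.2,0.5,0,0,0],[255,-6.5,-0.7,2,0,0,0]]
  ]
}}

```text
time: 14.25
tool_pos: [555.9, -33.0, 133.3]
tcp_rot: [-114.7, 90.0, 147.8]
ft_force: [-0.4, -0.2, -1.4]
finger_gap: 28.8
```

>>> {"op": "servo_tool", "data": {
  "commands": [
    [[255,0,-0.9,2.6,0,0,0],[255,0,-1.8,5.2,0,0,0],[255,0,-2.8,7.8,0,0,0],[255,0,-3.8,10.4,0,0,0],[255,0,-4.8,13,0,0,0],[255,0,-5.8,15.6,0,0,0],[255,0,-6.8,18.2,0,0,0],[255,0,-7.6,20.8,0,0,0]]
  ]
}}

```text
time: 15.05
tool_pos: [451.2, -230.7, 132.7]
tcp_rot: [-103.2, 89.9, 159.2]
ft_force: [0.1, 0.6, -1.1]
finger_gap: 28.9
```

>>> {"op": "servo_tool", "data": {
  "commands": [
    [[255,0,-0.8,2,0,0,0],[255,0,-1.4,4,0,0,0],[255,0,-1.8,5,0,0,0],[255,0,-1.9,5.3,0,0,0],[255,0,-1.9,5.3,0,0,0],[255,0,-1.9,5.3,0,0,0]]
  ]
}}

```text
time: 15.65
tool_pos: [427.8, -278.8, 133.6]
tcp_rot: [-154.1, 90.0, 108.4]
ft_force: [-0.3, 0.9, -1.6]
finger_gap: 28.3
```

```bash
python3 m.py 428 -280 64.3; python3 snap.py 10 scene
```

```text
15.65 [ 427.8 -278.8  133.6] [-154.1   90.   108.4] 28.3 [-0.3  0.9 -1.6] [-39.  -4. 104.   0.  81.  59.]
(array([6.93, 0.04, 0.12]), array([-0.15, -0.03,  0.01]))
```

View pics/scene10.png

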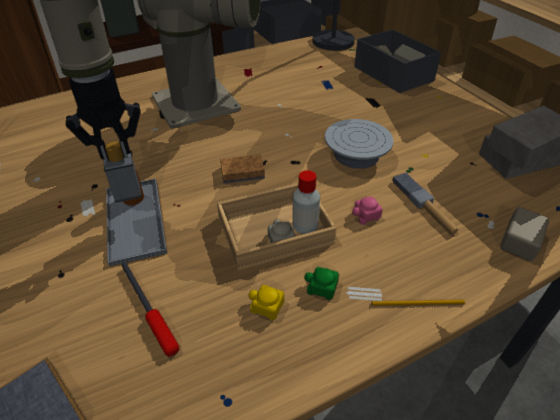

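>>> {"op": "servo_tool", "data": {
  "commands": [
    [[255,0.8,0,0,0,0,0],[255,2.2,0,0.1,0,0,0],[255,3.8,0,0.1,0,0,0],[255,5.2,0,0.1,0,0,0],[255,6.2,0,0.1,0,0,0],[255,6.6,0,0.1,0,0,0],[255,6.85,0,0.1,0,0,0],[255,6.85,0,0.1,0,0,0]]
  ]
}}

```text
time: 16.5
tool_pos: [427.7, -280.6, 65.4]
tcp_rot: [57.5, 90.0, -40.0]
ft_force: [-0.2, 0.4, -1.4]
finger_gap: 28.5
```

>>> {"op": "servo_tool", "data": {
  "commands": [
    [[255,0.08,0,0,0,0,0],[255,0.08,0,0,0,0,0]]
  ]
}}

```text
time: 16.7
tool_pos: [427.9, -280.8, 65.1]
tcp_rot: [58.6, 89.9, -39.0]
ft_force: [-0.0, 1.3, -1.8]
finger_gap: 28.9
```

>>> {"op": "servo_tool", "data": {
  "commands": [
    [[255,0.08,0,0,0,0,0],[255,0.08,0,0,0,0,0],[255,0.08,0,0,0,0,0]]
  ]
}}

```text
time: 17.0
tool_pos: [427.9, -280.8, 64.3]
tcp_rot: [55.8, 89.9, -41.7]
ft_force: [-0.3, -0.4, 2.7]
finger_gap: 28.8
```

Contact. Release, rise, and go to the oil bottle.

>>> {"op": "servo_tool", "data": {
  "commands": [
    [[120,0,0,0,0,0,0],[60,0,0,0,0,0,0],[0,0,0,0,0,0,0],[0,0,0,0,0,0,0],[0,-1.5,0,0,0,0,0],[0,-5,0,0,0,0,0],[0,-9,0,0,0,0,0],[0,-10,0,0,0,0,0]]
  ]
}}

```text
time: 17.8
tool_pos: [429.9, -282.3, 170.3]
tcp_rot: [58.7, 89.5, -38.8]
ft_force: [1.0, 0.3, 0.7]
finger_gap: 85.2
```

```bash
python3 m.py 618 36.8 165
```

```text
17.8 [ 429.9 -282.3  170.3] [ 58.7  89.5 -38.8] 85.2 [1.  0.3 0.7] [-39.  -6. 101.   0.  84.  59.]
(array([  0.48,  14.43, -34.12]), array([-0.18,  0.25, -0.42]))
```

>>> {"op": "servo_tool", "data": {
  "commands": [
    [[0,0,0.8,-1.8,0,0,0],[0,0,2.4,-5.4,0,0,0],[0,0,4.2,-9.5,0,0,0],[0,0,6,-13.7,0,0,0],[0,0,7.8,-17.9,0,0,0],[0,0,9.6,-22.1,0,0,0],[0,0,11.4,-26.2,0,0,0],[0,0,13.2,-30.3,0,0,0]]
  ]
}}

```text
time: 18.6
tool_pos: [599.1, 4.3, 164.5]
tcp_rot: [85.6, 90.0, -11.9]
ft_force: [0.7, -1.7, -0.5]
finger_gap: 85.5
```

>>> {"op": "servo_tool", "data": {
  "commands": [
    [[0,0,1.2,-2.6,0,0,0],[0,0,1.6,-3.6,0,0,0],[0,0,1.6,-3.6,0,0,0],[0,0,1.6,-3.6,0,0,0]]
  ]
}}

```text
time: 19.0
tool_pos: [618.5, 35.2, 163.8]
tcp_rot: [-32.7, 90.0, -130.3]
ft_force: [-0.2, -0.3, -0.1]
finger_gap: 85.5
```

```bash
python3 m.py 618 37 75;  python3 - <<'E'
from h import *
import os
os.system("python3 snap.py 11 wrist")
P=cloud(load("wrist11"))
X,Y,Z=P[...,0],P[...,1],P[...,2]
for nm,(x,y),h in (("oil",(619,38),143),):
        m=(np.hypot(X-x,Y-y)<28)&(abs(Z-h)<5); q=np.c_[X[m],Y[m]].astype(np.float32)
        if m.sum()>10: print(nm,m.sum(),q.mean(0),cv2.minEnclosingCircle(q))
E
```

```text
19.0 [618.5  35.2 163.8] [ -32.7   90.  -130.3] 85.5 [-0.2 -0.3 -0.1] [-1. 11. 84. -0. 84. 96.]
(array([ 8.88, -0.07, -0.18]), array([-0.19,  0.03,  0.02]))
oil 1870 [617.77765  35.54023] ((616.9905395507812, 35.75893783569336), 17.03978157043457)
```

View pics/wrist11.png

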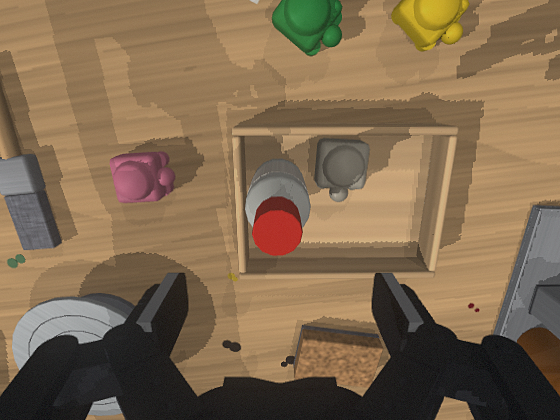

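>>> {"op": "servo_tool", "data": {
  "commands": [
    [[0,2,0,-0.1,0,0,0],[0,4.5,0,-0.1,0,0,0],[0,6.5,0,-0.1,0,0,0],[0,8.2,0,-0.1,0,0,0],[0,8.8,0,-0.1,0,0,0],[0,8.8,0,-0.1,0,0,0],[0,8.8,0,-0.1,0,0,0]]
  ]
}}

```text
time: 19.75
tool_pos: [619.7, 36.7, 76.8]
tcp_rot: [96.0, 89.9, -1.6]
ft_force: [0.4, 0.3, 0.3]
finger_gap: 85.2
```

>>> {"op": "servo_tool", "data": {
  "commands": [
    [[255,0,0,0,0,0,0],[255,0,0,0,0,0,0],[255,0,0,0,0,0,0],[255,0,0,0,0,0,0],[255,0,0,0,0,0,0],[255,0,0,0,0,0,0],[255,0,0,0,0,0,0],[255,0,0,0,0,0,0]]
  ]
}}

```text
time: 20.55
tool_pos: [619.6, 37.0, 76.4]
tcp_rot: [95.9, 89.9, -1.7]
ft_force: [0.5, -0.4, 4.6]
finger_gap: 32.9
```

```bash
python3 m.py 497 -292 140; python3 snap.py 12 wrist 
```

```text
20.55 [619.6  37.   76.4] [95.9 89.9 -1.7] 32.9 [ 0.5 -0.4  4.6] [-1. 15. 89. -0. 76. 96.]
(array([-6.38, -7.81, 34.23]), array([-0.18, -0.01, -0.07]))
```

View pics/wrist12.png

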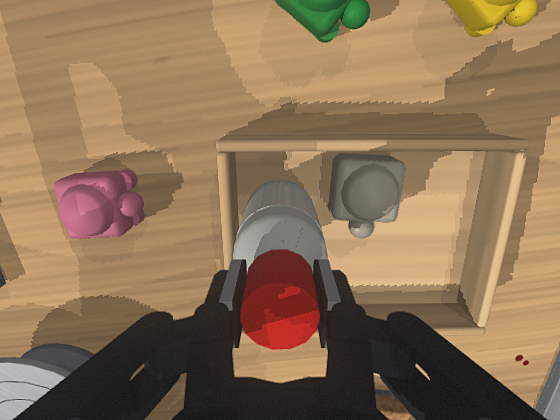

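>>> {"op": "servo_tool", "data": {
  "commands": [
    [[255,-0.6,0,0,0,0,0],[255,-1.8,0,0,0,0,0],[255,-3.4,0,0,0,0,0],[255,-5,0,0,0,0,0],[255,-6,0,0,0,0,0],[255,-6.5,0,0,0,0,0],[255,-6.5,-0.1,0.5,0,0,0],[255,-6.5,-0.4,2,0,0,0]]
  ]
}}

```text
time: 21.4
tool_pos: [612.1, 18.1, 140.2]
tcp_rot: [-107.9, 90.0, 154.6]
ft_force: [-0.4, 0.4, -2.4]
finger_gap: 32.9
```

>>> {"op": "servo_tool", "data": {
  "commands": [
    [[255,0,-0.6,2.6,0,0,0],[255,0,-1.2,5.4,0,0,0],[255,0,-1.9,8.4,0,0,0],[255,0,-2.6,11.4,0,0,0],[255,0,-3.3,14.4,0,0,0],[255,0,-4,17.4,0,0,0],[255,0,-4.7,20.4,0,0,0],[255,0,-5.4,23.4,0,0,0]]
  ]
}}

```text
time: 22.2
tool_pos: [526.0, -208.8, 139.5]
tcp_rot: [-98.3, 89.9, 164.0]
ft_force: [-0.4, -0.8, -2.0]
finger_gap: 32.5
```

>>> {"op": "servo_tool", "data": {
  "commands": [
    [[255,0,-0.6,2.8,0,0,0],[255,0,-1.2,5.2,0,0,0],[255,0,-1.7,7.4,0,0,0],[255,0,-1.9,8.4,0,0,0],[255,0,-2,8.8,0,0,0],[255,0,-2,8.8,0,0,0],[255,0,-2,8.8,0,0,0]]
  ]
}}

```text
time: 22.9
tool_pos: [496.8, -290.9, 140.4]
tcp_rot: [-151.1, 90.0, 111.3]
ft_force: [0.6, -0.4, -1.5]
finger_gap: 33.0
```

```bash
python3 m.py 497 -292 71.4
```

```text
22.9 [ 496.8 -290.9  140.4] [-151.1   90.   111.3] 33.0 [ 0.6 -0.4 -1.5] [-35.   6.  93.   0.  81.  62.]
(array([6.9 , 0.04, 0.11]), array([-0.14, -0.03,  0.02]))
```

>>> {"op": "servo_tool", "data": {
  "commands": [
    [[255,0.8,0,0,0,0,0],[255,2.2,0,0,0,0,0],[255,3.8,0,0,0,0,0],[255,5.2,0,0,0,0,0],[255,6.2,0,0,0,0,0],[255,6.6,0,0,0,0,0],[255,6.85,0,0,0,0,0],[255,6.85,0,0,0,0,0]]
  ]
}}

```text
time: 23.7
tool_pos: [496.8, -291.8, 72.3]
tcp_rot: [64.4, 90.0, -33.1]
ft_force: [-0.3, -0.6, -1.4]
finger_gap: 33.1
```

>>> {"op": "servo_tool", "data": {
  "commands": [
    [[255,0.1,0,0,0,0,0],[255,0.1,0,0,0,0,0]]
  ]
}}

```text
time: 23.9
tool_pos: [497.0, -292.0, 71.8]
tcp_rot: [62.9, 89.9, -34.7]
ft_force: [-0.5, 1.0, -1.0]
finger_gap: 32.8
```

>>> {"op": "servo_tool", "data": {
  "commands": [
    [[255,0.08,0,0,0,0,0],[255,0.08,0,0,0,0,0],[255,0.08,0,0,0,0,0]]
  ]
}}

```text
time: 24.2
tool_pos: [497.2, -292.1, 71.4]
tcp_rot: [61.6, 89.9, -36.0]
ft_force: [-0.6, 0.2, 5.3]
finger_gap: 33.0
```

>>> {"op": "servo_tool", "data": {
  "commands": [
    [[120,0,0,0,0,0,0],[60,0,0,0,0,0,0],[0,0,0,0,0,0,0],[0,0,0,0,0,0,0],[0,-1.5,0,0,0,0,0],[0,-5,0,0,0,0,0],[0,-9,0,0,0,0,0],[0,-10,0,0,0,0,0]]
  ]
}}

```text
time: 25.0
tool_pos: [499.2, -293.4, 177.4]
tcp_rot: [62.4, 89.5, -35.2]
ft_force: [0.8, -0.2, 1.2]
finger_gap: 85.2
```

>>> {"op": "servo_tool", "data": {
  "commands": [
    [[0,0,1,-3.5,0,0,0],[0,0,2,-7,0,0,0],[0,0,3,-10.5,0,0,0],[0,0,3.5,-12.5,0,0,0],[0,0,3.5,-12.5,0,0,0]]
  ]
}}

```text
time: 25.5
tool_pos: [548.8, -169.7, 171.0]
tcp_rot: [139.9, 89.9, 42.5]
ft_force: [-0.1, -0.7, 0.2]
finger_gap: 85.3
```

```bash
python3 snap.py 13 scene top wrist; python3 m.py 637 -26 165; python3 - <<'E'
from h import *
for n in("top13","wrist13","scene13"):
    L=load(n);P=cloud(L);X,Y,Z=P[...,0],P[...,1],P[...,2]
    for h in (22,30,40,44):
        m=(np.hypot(X-634,Y+26)<50)&(abs(Z-h-8)<3)&(abs(X-634)<38)
        if m.sum()>20: q=np.c_[X[m],Y[m]].astype(np.float32);print(n,h,m.sum(),q.mean(0),cv2.minAreaRect(q))
E
```

```text
25.65 [ 547.7 -172.8  170.7] [ 18.9  90.  -78.7] 85.6 [ 0.4 -1.3 -0.1] [-23.   4.  91.  -0.  84.  75.]
(array([  0.57,   6.92, -15.73]), array([-0.16,  0.03, -0.01]))
top13 22 44 [635.18823  -21.535988] ((632.317626953125, -21.873321533203125), (70.8626708984375, 67.9980239868164), 82.08336639404297)
top13 30 212 [635.4463  -25.22949] ((636.3125610351562, -31.232341766357422), (71.54627227783203, 75.92615509033203), 3.358788013458252)
top13 40 181 [641.7007   -26.476505] ((644.586181640625, -30.461769104003906), (52.87434005737305, 73.43798828125), 0.8164883255958557)
top13 44 112 [635.94714  -25.609896] ((648.1405639648438, -32.715599060058594), (29.258203506469727, 59.21897888183594), 59.314491271972656)
wrist13 22 193 [627.50745  -48.152576] ((627.2247314453125, -43.49251937866211), (46.84629440307617, 65.40835571289062), 84.14012145996094)
wrist13 30 1171 [631.1901  -32.52142] ((641.2688598632812, -34.546199798583984), (77.06106567382812, 71.2262191772461), 17.612272262573242)
wrist13 40 1090 [635.9701   -30.765572] ((642.2728271484375, -26.697742462158203), (78.25822448730469, 53.451019287109375), 82.73664093017578)
wrist13 44 536 [632.58844  -29.443909] ((631.5132446289062, -30.631023406982422), (27.939138412475586, 25.906490325927734), 48.69385528564453)
scene13 22 65 [662.41736  -40.011368] ((644.4873046875, -43.99091720581055), (72.16748046875, 52.91328048706055), 16.691871643066406)
scene13 30 237 [644.8558   -32.370773] ((635.3595581054688, -30.372684478759766), (64.17221069335938, 70.9110336303711), 86.74632263183594)
scene13 40 191 [643.42017  -28.304302] ((643.650146484375, -28.363449096679688), (74.49746704101562, 51.8125114440918), 84.84188079833984)
scene13 44 104 [633.65924 -26.90094] ((632.1843872070312, -26.26958465576172), (27.429073333740234, 27.725492477416992), 2.025214195251465)
```

View pics/top13.png

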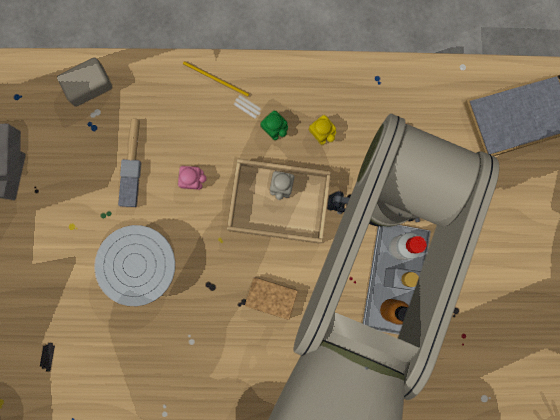

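View pics/wrist13.png

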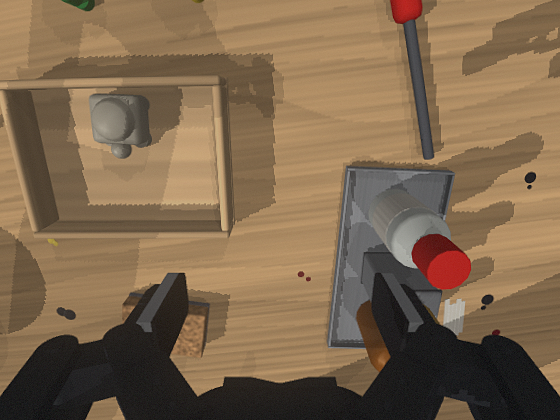

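View pics/scene13.png

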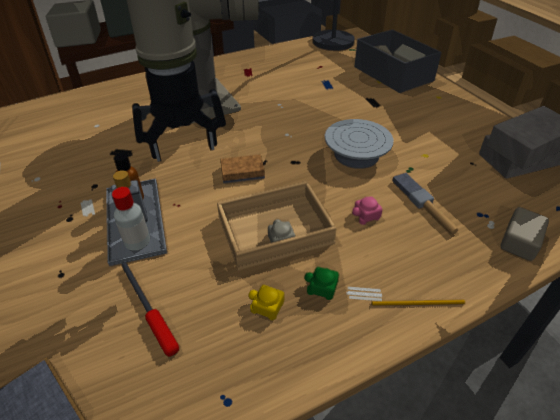

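>>> {"op": "servo_tool", "data": {
  "commands": [
    [[0,0,1,-2.5,0,0,0],[0,1,2.6,-6,0,0,0],[0,2.5,4.2,-9.8,0,0,0],[0,4.2,5.7,-13.2,0,0,0],[0,5.6,6.5,-15.1,0,0,0],[0,6,6.7,-15.6,0,0,0],[0,6,6.7,-15.6,0,0,0],[0,6,6.7,-15.6,0,0,0]]
  ]
}}

```text
time: 26.45
tool_pos: [634.8, -28.2, 111.2]
tcp_rot: [47.3, 90.0, -50.4]
ft_force: [-0.7, -0.6, 0.6]
finger_gap: 85.3
```

```bash
python3 m.py 634 -27 -30;  python3 snap.py 14 wrist; python3 - <<'E'
from h import *
from scipy import ndimage as nd
L=load("wrist14");P=cloud(L);X,Y,Z=P[...,0],P[...,1],P[...,2]
for h in (22,30,40,44):
    m=(np.hypot(X-634,Y+28)<34)&(abs(Z-h-8)<2.5)
    lab,k=nd.label(m); s=nd.sum(m,lab,range(1,k+1)); m=lab==1+np.argmax(s)
    q=np.c_[X[m],Y[m]].astype(np.float32);print(h,m.sum(),q.mean(0),cv2.minAreaRect(q),cv2.minEnclosingCircle(q))
im=L[0].copy()
for T in ((634,-27),(634,-30)):
  for z in (8,52):
    u=proj(L,[*T,z])[0]; cv2.circle(im,tuple(int(v) for v in u),2,(255,0,0) if T[1]==-27 else (0,0,255),-1)
cv2.imwrite("pics/w14.png",im[:,:,::-1])
E
```

```text
26.45 [634.8 -28.2 111.2] [ 47.3  90.  -50.4] 85.3 [-0.7 -0.6  0.6] [-7. 16. 85. -0. 79. 91.]
(array([14.11, -0.11, -0.12]), array([-0.25,  0.03, -0.03]))
22 55 [654.8673   -35.094376] ((654.7711181640625, -35.30677795410156), (31.11837387084961, 0.8222456574440002), 79.29666900634766) ((654.89697265625, -35.330562591552734), 15.559407234191895)
30 1224 [633.92163  -29.071365] ((627.8450927734375, -27.964786529541016), (46.44326400756836, 55.642784118652344), 79.6520767211914) ((631.1319580078125, -28.510570526123047), 31.24111557006836)
40 1062 [634.40436  -28.994358] ((632.711181640625, -29.145103454589844), (33.64212417602539, 33.976173400878906), 20.840913772583008) ((632.9985961914062, -28.730209350585938), 17.49302864074707)
44 496 [633.26575  -28.716133] ((633.3675537109375, -28.721233367919922), (21.496248245239258, 20.642974853515625), 19.263809204101562) ((632.9174194335938, -28.632400512695312), 11.446974754333496)
```

View pics/w14.png

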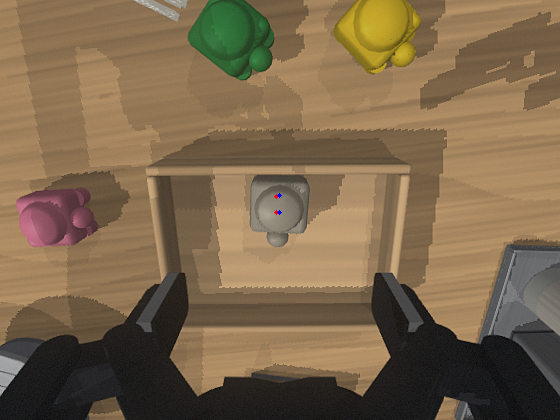

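>>> {"op": "servo_tool", "data": {
  "commands": [
    [[0,2,0,-0.1,0,0,0],[0,4.5,0,-0.1,0,0,0],[0,7,0,-0.1,0,0,0],[0,9,0,-0.1,0,0,0],[0,10.5,0,-0.1,0,0,0],[0,11.5,0,-0.1,0,0,0],[0,12,0,-0.1,0,0,0],[0,12,0,-0.1,0,0,0]]
  ]
}}

```text
time: 27.3
tool_pos: [634.9, -25.8, -9.6]
tcp_rot: [-74.0, 90.0, -171.6]
ft_force: [-0.5, 0.5, 0.1]
finger_gap: 85.3
```

```bash
python3 m.py 634 -27 -30;  python3 snap.py 15 wrist scene
```

```text
27.3 [634.9 -25.8  -9.6] [ -74.    90.  -171.6] 85.3 [-0.5  0.5  0.1] [-7. 23. 89. -0. 68. 91.]
(array([ 2.04, -0.08,  0.13]), array([-0.2 ,  0.  ,  0.01]))
```

View pics/wrist15.png

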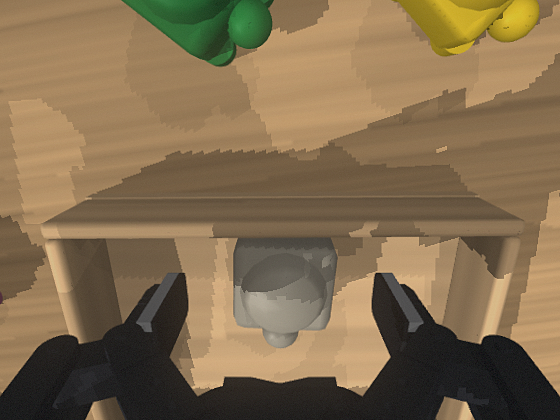

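View pics/scene15.png

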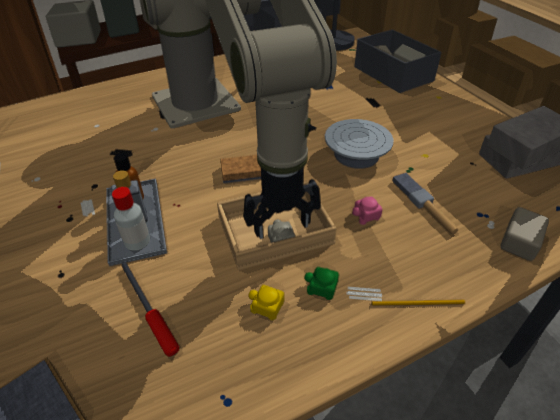

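>>> {"op": "servo_tool", "data": {
  "commands": [
    [[0,1,0,0.1,0,0,0],[0,1.7,0,0.1,0,0,0],[0,2.0,0,0.1,0,0,0],[0,2.0,0,0.1,0,0,0]]
  ]
}}

```text
time: 27.8
tool_pos: [633.9, -26.5, -30.8]
tcp_rot: [-89.5, 89.9, 172.9]
ft_force: [-0.9, 0.6, -0.1]
finger_gap: 85.2
```

>>> {"op": "servo_tool", "data": {
  "commands": [
    [[255,0,0,0,0,0,0],[255,0,0,0,0,0,0],[255,0,0,0,0,0,0],[255,0,0,0,0,0,0],[255,0,0,0,0,0,0],[255,0,0,0,0,0,0]]
  ]
}}

```text
time: 28.4
tool_pos: [635.4, -26.6, -29.0]
tcp_rot: [90.6, 89.9, -7.0]
ft_force: [-0.3, -0.7, 4.0]
finger_gap: 47.9
```

```bash
python3 m.py 634 -27 -30;  python3 snap.py 16 wrist scene;  python3 - <<'E'
from h import *
L=load("scene16");im=L[0][150:270,210:340]; cv2.imwrite("pics/z16.png",cv2.resize(im,None,fx=4,fy=4,interpolation=cv2.INTER_CUBIC)[:,:,::-1])
E
```

```text
28.4 [635.4 -26.6 -29. ] [90.6 89.9 -7. ] 47.9 [-0.3 -0.7  4. ] [-7. 25. 90.  0. 66. 91.]
(array([ 0.1 , -0.14,  0.06]), array([-0.17, -0.  , -0.07]))
```

View pics/wrist16.png

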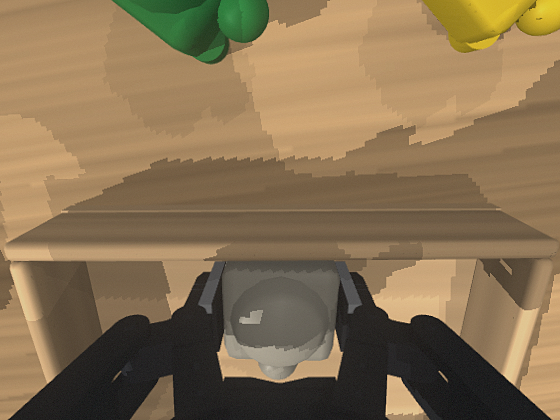

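View pics/z16.png

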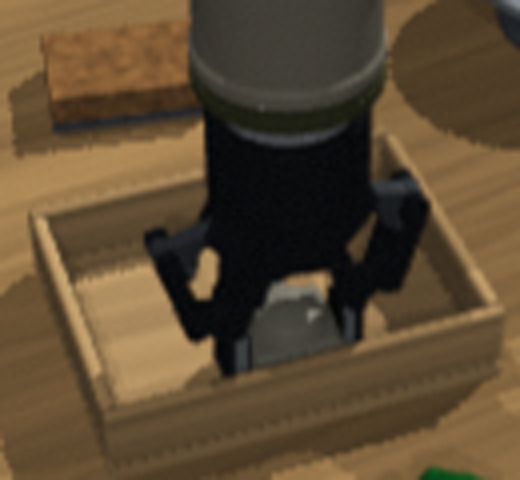

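>>> {"op": "servo_tool", "data": {
  "commands": [
    [[255,-0.6,0,0,0,0,0],[255,-1.8,0,0,0,0,0],[255,-3.4,0,0,0,0,0],[255,-5.2,0,0,0,0,0],[255,-7,0,0,0,0,0],[255,-8.2,0,0,0,0,0],[255,-8.7,0,0,0,0,0],[255,-8.7,0,0,0,0,0]]
  ]
}}

```text
time: 29.3
tool_pos: [635.5, -26.7, 58.6]
tcp_rot: [90.5, 89.9, -7.0]
ft_force: [0.7, 0.4, -1.9]
finger_gap: 47.8
```

```bash
python3 m.py 451.5 283 58;  python3 snap.py 17 wrist scene;  python3 - <<'E'
from h import *
from scipy import ndimage as nd
from bench import r
s=r.sense();zb=s['tool_pos'][2]+29+8
L=load("wrist17");P=cloud(L);X,Y,Z=P[...,0],P[...,1],P[...,2]
for h in (30,40,44):
    m=(np.hypot(X-634,Y+28)<34)&(abs(Z-h-zb)<2.5)
    lab,k=nd.label(m); S=nd.sum(m,lab,range(1,k+1)); m=lab==1+np.argmax(S)
    q=np.c_[X[m],Y[m]].astype(np.float32);print(h,m.sum(),q.mean(0),cv2.minAreaRect(q),cv2.minEnclosingCircle(q))
E
```

```text
29.3 [635.5 -26.7  58.6] [90.5 89.9 -7. ] 47.8 [ 0.7  0.4 -1.9] [-7. 18. 87. -0. 74. 91.]
(array([ 2.000e-02, -2.232e+01, -2.827e+01]), array([-0.18, -0.  , -0.1 ]))
30 3049 [643.90753  -29.281904] ((633.25048828125, -27.44800567626953), (61.23667907714844, 45.83235549926758), 80.81008911132812) ((635.9020385742188, -28.2311954498291), 32.116310119628906)
40 2699 [638.9706  -28.64879] ((633.1994018554688, -27.792388916015625), (35.33222961425781, 35.7850227355957), 27.80707550048828) ((633.144287109375, -27.852203369140625), 18.35698890686035)
44 3515 [634.54254  -28.063517] ((632.7200317382812, -27.750011444091797), (29.5919189453125, 29.563018798828125), 39.7113037109375) ((632.8672485351562, -27.98413848876953), 15.181060791015625)
```

View pics/wrist17.png

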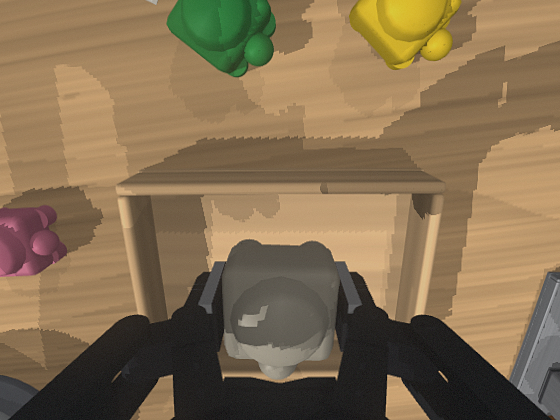

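>>> {"op": "servo_tool", "data": {
  "commands": [
    [[255,0,-0.6,-0.8,0,0,0],[255,0,-2,-2.6,0,0,0],[255,0,-4,-5,0,0,0],[255,0,-6,-7.6,0,0,0],[255,0,-8,-10.2,0,0,0],[255,0,-10,-12.8,0,0,0],[255,0,-12,-15.3,0,0,0],[255,0,-14,-17.8,0,0,0]]
  ]
}}

```text
time: 30.2
tool_pos: [517.5, 169.7, 56.4]
tcp_rot: [-78.3, 89.9, -175.8]
ft_force: [-0.1, 0.4, -2.0]
finger_gap: 47.7
```

>>> {"op": "servo_tool", "data": {
  "commands": [
    [[255,0,-2,-2.5,0,0,0],[255,0,-4,-5,0,0,0],[255,0,-6,-7.6,0,0,0],[255,0,-7.6,-9.6,0,0,0],[255,0,-8.2,-10.3,0,0,0],[255,0,-8.3,-10.5,0,0,0],[255,0,-8.3,-10.5,0,0,0],[255,0,-8.3,-10.5,0,0,0]]
  ]
}}

```text
time: 31.0
tool_pos: [451.5, 282.5, 57.2]
tcp_rot: [-10.3, 90.0, -107.9]
ft_force: [0.5, 0.1, -1.5]
finger_gap: 47.5
```

```bash
python3 m.py 452 283 58;  python3 snap.py 18 wrist scene top;  python3 - <<'E'
from h import *
from scipy import ndimage as nd
from bench import r
s=r.sense();zb=s['tool_pos'][2]+29+8
x0,y0=s['tool_pos'][:2]
for n in("wrist18","scene18"):
  L=load(n);P=cloud(L);X,Y,Z=P[...,0],P[...,1],P[...,2]
  for h in (40,44):
    m=(np.hypot(X-x0,Y-y0)<30)&(abs(Z-h-zb)<2.5)
    if m.sum()<20: continue
    lab,k=nd.label(m); S=nd.sum(m,lab,range(1,k+1)); m=lab==1+np.argmax(S)
    q=np.c_[X[m],Y[m]].astype(np.float32);print(n,h,m.sum(),q.mean(0),cv2.minEnclosingCircle(q))
  m=(np.hypot(X-451,Y-283)<110)&(abs(Z-55)<4); q=np.c_[X[m],Y[m]].astype(np.float32); print("tt",m.sum(),cv2.minEnclosingCircle(q))
E
```

```text
31.0 [451.5 282.5  57.2] [ -10.3   90.  -107.9] 47.5 [ 0.5  0.1 -1.5] [ 27.   3. 104.  -0.  72. 124.]
(array([-0.08,  0.05, -0.05]), array([-0.22,  0.03,  0.  ]))
wrist18 40 3807 [452.31647 280.9022 ] ((449.1714172363281, 281.2456359863281), 17.532434463500977)
wrist18 44 1800 [449.4304 281.304 ] ((449.3271179199219, 281.8298645019531), 11.32197380065918)
tt 38791 ((449.061279296875, 280.8376159667969), 85.06399536132812)
scene18 40 50 [456.95535 279.13647] ((452.5165100097656, 283.38580322265625), 17.50196075439453)
scene18 44 57 [450.89966 282.9996 ] ((450.9643859863281, 282.7490234375), 17.570255279541016)
tt 1944 ((450.2817077636719, 284.4635314941406), 87.33333587646484)
```

View pics/wrist18.png

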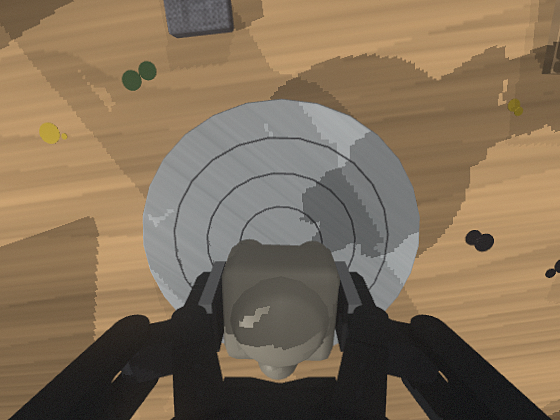

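View pics/scene18.png

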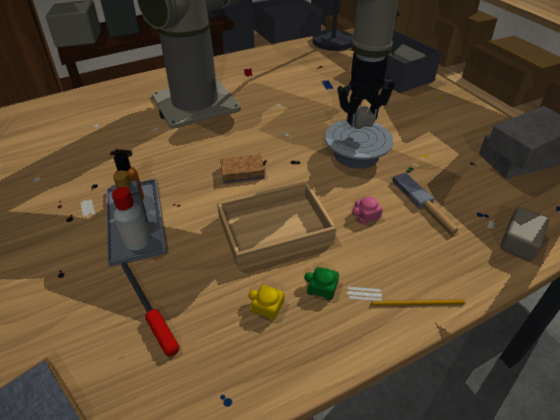

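>>> {"op": "servo_tool", "data": {
  "commands": [
    [[255,0.7,0,0,0,0,0],[255,1.7,0,0,0,0,0],[255,2.7,0,0,0,0,0],[255,3.3,0,0,0,0,0],[255,3.6,0,0,0,0,0],[255,3.75,0,0,0,0,0],[255,3.75,0,0,0,0,0]]
  ]
}}

```text
time: 31.85
tool_pos: [451.1, 283.4, 19.8]
tcp_rot: [-51.5, 90.0, -149.1]
ft_force: [0.0, -0.1, -1.7]
finger_gap: 47.7
```

>>> {"op": "servo_tool", "data": {
  "commands": [
    [[255,0.08,0,0,0,0,0],[255,0.08,0,0,0,0,0]]
  ]
}}

```text
time: 32.05
tool_pos: [451.4, 283.5, 19.4]
tcp_rot: [128.9, 90.0, 31.4]
ft_force: [0.3, -0.4, -2.1]
finger_gap: 48.0
```

>>> {"op": "servo_tool", "data": {
  "commands": [
    [[255,0.08,0,0,0,0,0],[255,0.08,0,0,0,0,0],[255,0.08,0,0,0,0,0]]
  ]
}}

```text
time: 32.35
tool_pos: [451.1, 283.4, 18.4]
tcp_rot: [126.1, 90.0, 28.6]
ft_force: [-0.9, 0.6, -2.6]
finger_gap: 47.5
```

>>> {"op": "servo_tool", "data": {
  "commands": [
    [[255,0.08,0,0,0,0,0],[255,0.08,0,0,0,0,0],[255,0.08,0,0,0,0,0]]
  ]
}}

```text
time: 32.65
tool_pos: [451.3, 283.4, 18.0]
tcp_rot: [119.5, 90.0, 21.9]
ft_force: [-3.4, -1.0, 4.6]
finger_gap: 47.3
```

>>> {"op": "servo_tool", "data": {
  "commands": [
    [[90,0,0,0,0,0,0],[60,0,0,0,0,0,0],[0,0,0,0,0,0,0],[0,0,0,0,0,0,0],[0,-1,0,0,0,0,0],[0,-3,0,0,0,0,0],[0,-6,0,0,0,0,0],[0,-9,0,0,0,0,0]]
  ]
}}

```text
time: 33.45
tool_pos: [450.8, 283.2, 108.8]
tcp_rot: [-54.7, 90.0, -152.2]
ft_force: [0.9, 0.3, -0.9]
finger_gap: 85.7
```

>>> {"op": "servo_tool", "data": {
  "commands": [
    [[0,-2,0,0,0,0,0],[0,-4.5,0,0,0,0,0],[0,-5,0,0,0,0,0],[0,-5,0,0,0,0,0]]
  ]
}}

```text
time: 33.85
tool_pos: [452.0, 283.8, 159.1]
tcp_rot: [123.9, 89.8, 26.3]
ft_force: [0.2, -0.5, -0.3]
finger_gap: 85.2
```

```bash
python3 m.py 497.2 -292.1 161;  python3 snap.py 19 wrist scene;  python3 - <<'E'
from h import *
from scipy import ndimage as nd
x0,y0=451,283
for n in("wrist19","scene19"):
  L=load(n);P=cloud(L);X,Y,Z=P[...,0],P[...,1],P[...,2]
  for h in (95,99):
    m=(np.hypot(X-x0,Y-y0)<30)&(abs(Z-h)<2.5)
    if m.sum()<20: continue
    lab,k=nd.label(m); S=nd.sum(m,lab,range(1,k+1)); m=lab==1+np.argmax(S)
    q=np.c_[X[m],Y[m]].astype(np.float32);print(n,h,m.sum(),q.mean(0),cv2.minEnclosingCircle(q),np.median(Z[m]))
  m=(np.hypot(X-451,Y-283)<110)&(abs(Z-55)<4); q=np.c_[X[m],Y[m]].astype(np.float32); print("tt",m.sum(),cv2.minEnclosingCircle(q))
E
```

```text
33.85 [452.  283.8 159.1] [123.9  89.8  26.3] 85.2 [ 0.2 -0.5 -0.3] [ 27.  -2.  99.  -0.  83. 124.]
(array([-0.26, 12.08, 56.49]), array([-0.18, -0.1 , -0.14]))
wrist19 95 1009 [450.3588 282.2409] ((449.3833312988281, 282.3116455078125), 17.530385971069336) 95.1779098691961
wrist19 99 475 [449.1665 282.2185] ((449.269287109375, 282.0997009277344), 11.50310230255127) 97.53007103639928
tt 22703 ((449.5400085449219, 280.733642578125), 85.1041259765625)
scene19 95 55 [454.5477  278.70862] ((448.7568359375, 283.37347412109375), 17.75757598876953) 95.71947350320966
scene19 99 50 [451.2246  283.21857] ((450.8393859863281, 282.4456787109375), 14.866867065429688) 98.35863405636974
tt 1710 ((451.78570556640625, 284.2554931640625), 88.01073455810547)
```

View pics/wrist19.png

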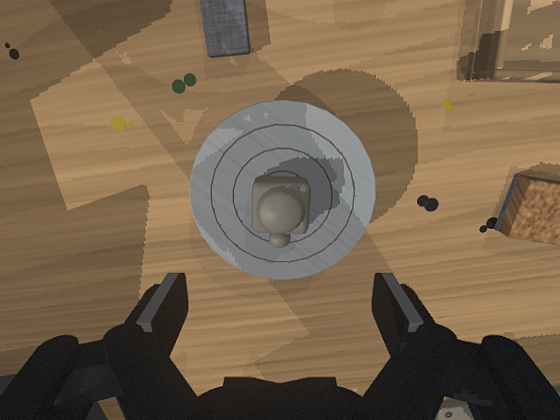

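View pics/scene19.png

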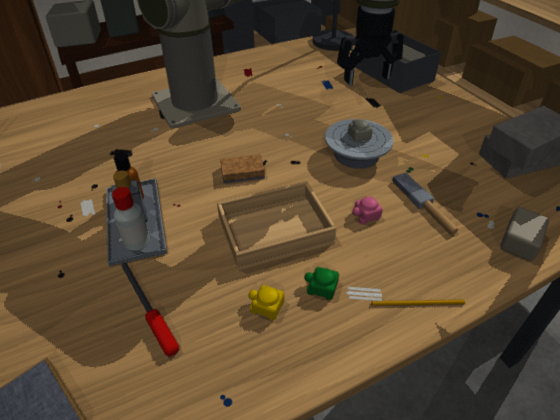

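>>> {"op": "servo_tool", "data": {
  "commands": [
    [[0,-0.2,0.4,2,0,0,0],[0,-0.4,1.2,6,0,0,0],[0,-0.6,2.1,10.2,0,0,0],[0,-0.6,3,14.4,0,0,0],[0,-0.6,3.9,18.6,0,0,0],[0,-0.6,4.8,22.8,0,0,0],[0,-0.6,5.7,27,0,0,0],[0,-0.6,6.6,31.2,0,0,0]]
  ]
}}

```text
time: 34.75
tool_pos: [474.2, -36.1, 161.8]
tcp_rot: [-94.0, 89.9, 168.4]
ft_force: [0.5, 0.6, -0.2]
finger_gap: 85.4
```

>>> {"op": "servo_tool", "data": {
  "commands": [
    [[0,0,0.9,4.2,0,0,0],[0,0,1.8,8.4,0,0,0],[0,0,2.7,12.6,0,0,0],[0,0,3.6,16.8,0,0,0],[0,0,4.5,21,0,0,0],[0,0,5.2,24.4,0,0,0],[0,0,5.4,25.3,0,0,0],[0,0,5.4,25.3,0,0,0]]
  ]
}}

```text
time: 35.55
tool_pos: [494.5, -293.1, 161.6]
tcp_rot: [-118.7, 89.8, 143.6]
ft_force: [0.3, 0.1, -0.5]
finger_gap: 85.5
```

```bash
python3 m.py 497.2 -292.1 71.4; python3 snap.py 20 wrist
```

```text
35.55 [ 494.5 -293.1  161.6] [-118.7   89.8  143.6] 85.5 [ 0.3  0.1 -0.5] [-36.   5.  92.   0.  84.  62.]
(array([ 9.02,  0.28, -0.12]), array([-0.3 , -0.09,  0.15]))
```

View pics/wrist20.png

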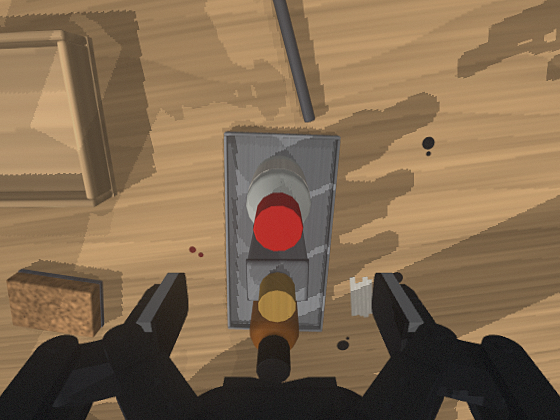

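>>> {"op": "servo_tool", "data": {
  "commands": [
    [[0,2,0.1,-0.1,0,0,0],[0,4.5,0.2,-0.1,0,0,0],[0,6.5,0.2,-0.1,0,0,0],[0,8.2,0.2,-0.1,0,0,0],[0,8.9,0.2,-0.1,0,0,0],[0,8.9,0.2,-0.1,0,0,0],[0,8.9,0.2,-0.1,0,0,0]]
  ]
}}

```text
time: 36.3
tool_pos: [498.2, -291.3, 75.3]
tcp_rot: [71.0, 90.0, -26.5]
ft_force: [-0.1, -0.4, -0.1]
finger_gap: 85.6
```

```bash
python3 m.py 497.2 -292.1 71.4; sleep 0.1; python3 m.py 497.2 -292.1 71.4|tail -1
```

```text
36.3 [ 498.2 -291.3   75.3] [ 71.   90.  -26.5] 85.6 [-0.1 -0.4 -0.1] [-35.   9.  96.   0.  75.  62.]
(array([ 0.39, -0.08,  0.09]), array([-0.13,  0.01, -0.04]))
(array([ 0.39, -0.08,  0.09]), array([-0.13,  0.01, -0.04]))
```

>>> {"op": "servo_tool", "data": {
  "commands": [
    [[0,0.2,-0.1,0.1,0,0,0],[0,0.2,-0.1,0.1,0,0,0],[255,0.2,-0.1,0.1,0,0,0],[255,0.2,-0.1,0.1,0,0,0],[255,0.2,-0.1,0.1,0,0,0],[255,0.2,-0.1,0.1,0,0,0],[255,0.2,-0.1,0.1,0,0,0],[255,0.2,-0.1,0.1,0,0,0]]
  ]
}}

```text
time: 37.1
tool_pos: [496.7, -292.8, 72.8]
tcp_rot: [65.2, 90.0, -32.4]
ft_force: [-0.0, 0.3, 1.7]
finger_gap: 32.9
```

>>> {"op": "servo_tool", "data": {
  "commands": [
    [[255,0,0,0,0,0,0],[255,0,0,0,0,0,0],[255,0,0,0,0,0,0]]
  ]
}}

```text
time: 37.4
tool_pos: [496.7, -292.8, 72.8]
tcp_rot: [63.8, 90.0, -33.8]
ft_force: [-0.7, 0.5, 3.6]
finger_gap: 32.8
```

```bash
python3 m.py 619.6 37 76.4
```

```text
37.4 [ 496.7 -292.8   72.8] [ 63.8  90.  -33.8] 32.8 [-0.7  0.5  3.6] [-36.   9.  97.   0.  74.  62.]
(array([ -0.37,   7.83, -34.31]), array([-0.18,  0.01, -0.02]))
```

>>> {"op": "servo_tool", "data": {
  "commands": [
    [[255,-0.6,0,0,0,0,0],[255,-1.8,0,0,0,0,0],[255,-3.4,0,0,0,0,0],[255,-5.2,0,0,0,0,0],[255,-6.5,0,0,0,0,0],[255,-7,0,0,0,0,0],[255,-7,0.1,-0.5,0,0,0],[255,-7,0.4,-2,0,0,0]]
  ]
}}

```text
time: 38.2
tool_pos: [502.7, -273.4, 141.9]
tcp_rot: [-95.0, 90.0, 167.3]
ft_force: [-0.3, 0.1, -1.2]
finger_gap: 32.5
```

>>> {"op": "servo_tool", "data": {
  "commands": [
    [[255,0,0.6,-2.6,0,0,0],[255,0,1.2,-5.4,0,0,0],[255,0,1.9,-8.4,0,0,0],[255,0,2.6,-11.4,0,0,0],[255,0,3.3,-14.4,0,0,0],[255,0,4,-17.4,0,0,0],[255,0,4.7,-20.4,0,0,0],[255,0,5.4,-23.4,0,0,0]]
  ]
}}

```text
time: 39.0
tool_pos: [586.9, -45.8, 141.1]
tcp_rot: [-100.8, 89.9, 161.7]
ft_force: [0.6, -0.3, -1.6]
finger_gap: 32.6
```

>>> {"op": "servo_tool", "data": {
  "commands": [
    [[255,0,0.6,-2.8,0,0,0],[255,0,1.2,-5.2,0,0,0],[255,0,1.7,-7.5,0,0,0],[255,0,1.9,-8.6,0,0,0],[255,0,2,-8.9,0,0,0],[255,0,2,-8.9,0,0,0],[255,0,2,-8.9,0,0,0]]
  ]
}}

```text
time: 39.7
tool_pos: [618.7, 36.2, 142.2]
tcp_rot: [-50.3, 90.0, -147.9]
ft_force: [-0.0, -0.1, -2.8]
finger_gap: 32.6
```

```bash
python3 m.py 619.1 37 77.8; python3 snap.py 21 scene
```

```text
39.7 [618.7  36.2 142.2] [ -50.3   90.  -147.9] 32.6 [-0.  -0.1 -2.8] [-1. 12. 86. -0. 82. 96.]
(array([ 6.44,  0.03, -0.08]), array([-0.22,  0.03,  0.03]))
```

View pics/scene21.png

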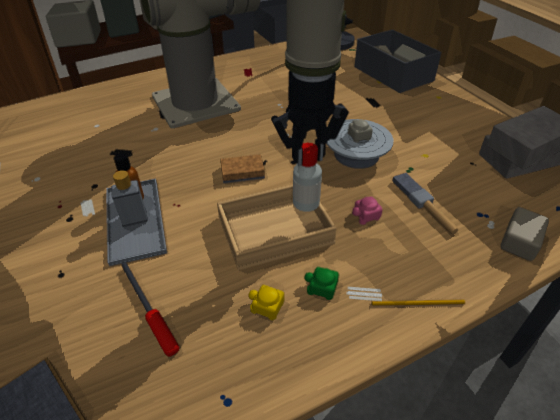

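>>> {"op": "servo_tool", "data": {
  "commands": [
    [[255,0.8,0,0,0,0,0],[255,2.2,0,0,0,0,0],[255,3.8,0,0,0,0,0],[255,5,0,0,0,0,0],[255,5.8,0,0,0,0,0],[255,6.2,0,0,0,0,0],[255,6.3,0,0,0,0,0],[255,6.3,0,0,0,0,0]]
  ]
}}

```text
time: 40.55
tool_pos: [619.4, 37.1, 79.8]
tcp_rot: [96.8, 90.0, -0.8]
ft_force: [0.5, 0.7, -1.5]
finger_gap: 32.5
```

>>> {"op": "servo_tool", "data": {
  "commands": [
    [[255,0.08,0,0,0,0,0],[255,0.08,0,0,0,0,0]]
  ]
}}

```text
time: 40.75
tool_pos: [619.5, 37.1, 79.4]
tcp_rot: [96.2, 89.9, -1.4]
ft_force: [-0.2, -0.4, -1.8]
finger_gap: 33.1
```

>>> {"op": "servo_tool", "data": {
  "commands": [
    [[255,0.08,0,0,0,0,0],[255,0.12,0,0,0,0,0],[255,0.12,0,0,0,0,0]]
  ]
}}

```text
time: 41.05
tool_pos: [619.3, 37.1, 77.8]
tcp_rot: [100.8, 90.0, 3.2]
ft_force: [0.2, 0.1, -0.3]
finger_gap: 33.1
```

>>> {"op": "servo_tool", "data": {
  "commands": [
    [[255,0.05,0,0,0,0,0],[255,0.05,0,0,0,0,0]]
  ]
}}

```text
time: 41.25
tool_pos: [619.6, 37.1, 77.8]
tcp_rot: [98.9, 89.9, 1.4]
ft_force: [-0.2, 0.6, 4.4]
finger_gap: 32.7
```

Contact; release, rise, then go to the tin at (427.9, -280.8).

>>> {"op": "servo_tool", "data": {
  "commands": [
    [[120,0,0,0,0,0,0],[60,0,0,0,0,0,0],[0,0,0,0,0,0,0],[0,0,0,0,0,0,0],[0,-1.5,0,0,0,0,0],[0,-4.5,0,0,0,0,0],[0,-8,0,0,0,0,0],[0,-8.5,0,0,0,0,0]]
  ]
}}

```text
time: 42.05
tool_pos: [622.4, 37.0, 169.2]
tcp_rot: [96.4, 89.5, -1.2]
ft_force: [-0.1, -0.2, 0.2]
finger_gap: 85.5
```

>>> {"op": "servo_tool", "data": {
  "commands": [
    [[0,0,-0.8,1.8,0,0,0],[0,0,-2.4,5.4,0,0,0],[0,0,-4.2,9.5,0,0,0],[0,0,-6,13.7,0,0,0],[0,0,-7.8,17.9,0,0,0],[0,0,-9.6,22.1,0,0,0],[0,0,-11.4,26.2,0,0,0],[0,0,-13.2,30.3,0,0,0]]
  ]
}}

```text
time: 42.85
tool_pos: [447.3, -247.4, 163.0]
tcp_rot: [63.8, 89.9, -33.8]
ft_force: [0.9, -0.4, 0.2]
finger_gap: 85.3
```

>>> {"op": "servo_tool", "data": {
  "commands": [
    [[0,0,-1.2,2.6,0,0,0],[0,0,-1.6,3.6,0,0,0],[0,0,-1.6,3.6,0,0,0],[0,0,-1.6,3.6,0,0,0]]
  ]
}}

```text
time: 43.25
tool_pos: [428.2, -278.8, 162.3]
tcp_rot: [125.3, 90.0, 27.7]
ft_force: [0.3, 0.8, -0.1]
finger_gap: 85.5
```

```bash
python3 m.py 427.9 -280.8 64.3; python3 snap.py 22 wrist scene
```

```text
43.25 [ 428.2 -278.8  162.3] [125.3  90.   27.7] 85.5 [ 0.3  0.8 -0.1] [-39.  -5. 102.   0.  84.  59.]
(array([ 9.8 , -0.01,  0.2 ]), array([-0.18, -0.02, -0.03]))
```

View pics/wrist22.png

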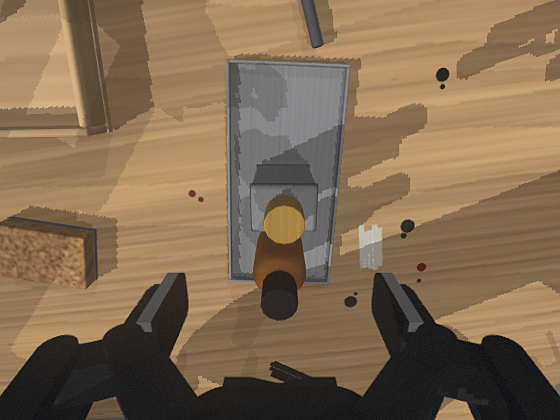

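View pics/scene22.png

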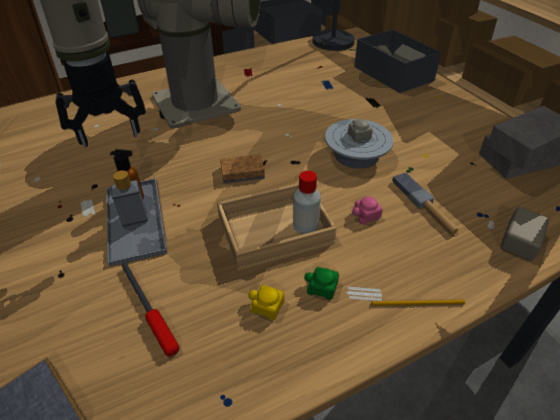

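Oil is back upright in the tray. Now the tin.

>>> {"op": "servo_tool", "data": {
  "commands": [
    [[0,2,0,0.2,0,0,0],[0,4.5,0,0.2,0,0,0],[0,7,0,0.2,0,0,0],[0,9,0,0.2,0,0,0],[0,9.7,0,0.2,0,0,0],[0,9.7,0,0.2,0,0,0],[0,9.7,0,0.2,0,0,0],[0,9.7,0,0.2,0,0,0]]
  ]
}}

```text
time: 44.15
tool_pos: [428.5, -282.0, 66.6]
tcp_rot: [59.7, 89.9, -37.8]
ft_force: [0.3, -0.2, 0.3]
finger_gap: 85.2
```

```bash
python3 m.py 427.9 -280.8 64.3
```

```text
44.15 [ 428.5 -282.    66.6] [ 59.7  89.9 -37.8] 85.2 [ 0.3 -0.2  0.3] [-39.  -0. 107.   0.  73.  58.]
(array([ 0.23, -0.08, -0.11]), array([-0.15,  0.07, -0.12]))
```

>>> {"op": "servo_tool", "data": {
  "commands": [
    [[0,0.1,0,-0.1,0,0,0],[255,0.1,0,-0.1,0,0,0],[255,0.1,0,-0.1,0,0,0],[255,0.1,0,-0.1,0,0,0],[255,0.1,0,-0.1,0,0,0],[255,0.1,0,-0.1,0,0,0],[255,0.1,0,-0.1,0,0,0],[255,0.1,0,-0.1,0,0,0]]
  ]
}}

```text
time: 44.95
tool_pos: [427.7, -280.7, 64.2]
tcp_rot: [43.7, 90.0, -53.9]
ft_force: [-0.4, -1.6, 1.7]
finger_gap: 28.8
```

>>> {"op": "servo_tool", "data": {
  "commands": [
    [[255,0,0,0,0,0,0],[255,0,0,0,0,0,0],[255,0,0,0,0,0,0]]
  ]
}}

```text
time: 45.25
tool_pos: [427.7, -280.7, 64.2]
tcp_rot: [42.4, 90.0, -55.2]
ft_force: [0.4, -1.4, 2.6]
finger_gap: 28.7
```

```bash
python3 m.py 566.2 -14.6 69.3
```

```text
45.25 [ 427.7 -280.7   64.2] [ 42.4  90.  -55.2] 28.7 [ 0.4 -1.4  2.6] [-39.  -0. 107.  -0.  73.  59.]
(array([ -0.52,  10.22, -28.2 ]), array([-0.18,  0.02, -0.02]))
```

>>> {"op": "servo_tool", "data": {
  "commands": [
    [[255,-0.6,0,0,0,0,0],[255,-1.8,0,0,0,0,0],[255,-3.4,0,0,0,0,0],[255,-5.2,0,0,0,0,0],[255,-6.5,0,0,0,0,0],[255,-7,0,0,0,0,0],[255,-7,0.2,-0.5,0,0,0],[255,-7,0.7,-2,0,0,0]]
  ]
}}

```text
time: 46.05
tool_pos: [436.7, -261.7, 133.4]
tcp_rot: [-99.7, 90.0, 162.7]
ft_force: [-0.3, 0.1, -1.5]
finger_gap: 28.5
```

>>> {"op": "servo_tool", "data": {
  "commands": [
    [[255,0,0.9,-2.6,0,0,0],[255,0,1.8,-5.2,0,0,0],[255,0,2.8,-7.8,0,0,0],[255,0,3.8,-10.4,0,0,0],[255,0,4.8,-13,0,0,0],[255,0,5.8,-15.6,0,0,0],[255,0,6.8,-18.2,0,0,0],[255,0,7.6,-20.8,0,0,0]]
  ]
}}

```text
time: 46.85
tool_pos: [539.6, -63.7, 132.7]
tcp_rot: [-99.8, 89.9, 162.6]
ft_force: [0.2, -0.5, -1.4]
finger_gap: 28.8
```

>>> {"op": "servo_tool", "data": {
  "commands": [
    [[255,0,0.8,-2,0,0,0],[255,0,1.4,-4,0,0,0],[255,0,1.8,-5,0,0,0],[255,0,1.9,-5.4,0,0,0],[255,0,1.9,-5.4,0,0,0],[255,0,1.9,-5.4,0,0,0],[255,0,1.9,-5.4,0,0,0]]
  ]
}}

```text
time: 47.55
tool_pos: [565.6, -15.2, 133.9]
tcp_rot: [-37.2, 90.0, -134.8]
ft_force: [-0.5, -0.0, -1.2]
finger_gap: 28.7
```

```bash
python3 m.py 566.1 -14.6 69.3; python3 snap.py 23 scene
```

```text
47.55 [565.6 -15.2 133.9] [ -37.2   90.  -134.8] 28.7 [-0.5 -0.  -1.2] [-7.  4. 95. -0. 81. 91.]
(array([ 6.46,  0.05, -0.07]), array([-0.23,  0.01,  0.01]))
```

View pics/scene23.png

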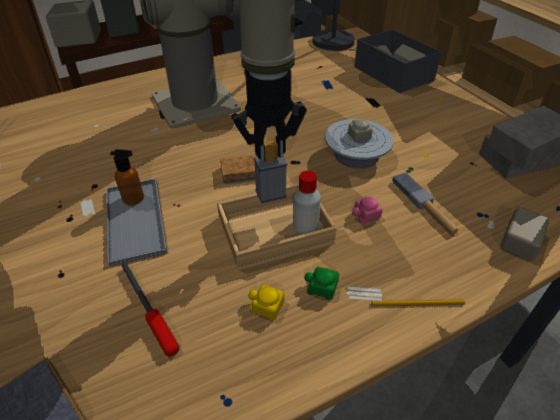

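>>> {"op": "servo_tool", "data": {
  "commands": [
    [[255,0.8,0,0,0,0,0],[255,2.2,0,0,0,0,0],[255,3.8,0,0,0,0,0],[255,5,0,0,0,0,0],[255,5.8,0,0,0,0,0],[255,6.2,0,0,0,0,0],[255,6.35,0,0,0,0,0],[255,6.35,0,0,0,0,0]]
  ]
}}

```text
time: 48.4
tool_pos: [566.1, -14.4, 70.7]
tcp_rot: [87.5, 90.0, -10.1]
ft_force: [-0.6, -0.8, -2.2]
finger_gap: 28.9
```

>>> {"op": "servo_tool", "data": {
  "commands": [
    [[255,0.08,0,0,0,0,0],[255,0.08,0,0,0,0,0]]
  ]
}}

```text
time: 48.6
tool_pos: [566.3, -14.4, 70.3]
tcp_rot: [90.7, 89.9, -6.9]
ft_force: [0.2, 0.5, -1.3]
finger_gap: 28.5
```

>>> {"op": "servo_tool", "data": {
  "commands": [
    [[255,0.08,0,0,0,0,0],[255,0.08,0,0,0,0,0],[255,0.08,0,0,0,0,0]]
  ]
}}

```text
time: 48.9
tool_pos: [566.1, -14.4, 69.2]
tcp_rot: [88.1, 90.0, -9.5]
ft_force: [0.6, 0.5, 0.8]
finger_gap: 28.4
```

>>> {"op": "servo_tool", "data": {
  "commands": [
    [[120,0,0,0,0,0,0],[60,0,0,0,0,0,0],[0,0,0,0,0,0,0],[0,0,0,0,0,0,0],[0,-1.5,0,0,0,0,0],[0,-4.5,0,0,0,0,0],[0,-8,0,0,0,0,0],[0,-8.5,0,0,0,0,0]]
  ]
}}

```text
time: 49.7
tool_pos: [569.1, -14.7, 160.7]
tcp_rot: [91.0, 89.5, -6.5]
ft_force: [0.8, 0.7, 1.6]
finger_gap: 85.4
```

>>> {"op": "servo_tool", "data": {
  "commands": [
    [[0,0,-1,1.6,0,0,0],[0,0,-3,4.9,0,0,0],[0,0,-5.2,8.5,0,0,0],[0,0,-7.4,12.1,0,0,0],[0,0,-9.6,15.7,0,0,0],[0,0,-11.8,19.3,0,0,0],[0,0,-14,23,0,0,0],[0,0,-16,26,0,0,0]]
  ]
}}

```text
time: 50.5
tool_pos: [371.6, -252.6, 154.7]
tcp_rot: [43.5, 89.9, -54.1]
ft_force: [-0.2, 0.4, 0.7]
finger_gap: 85.7
```

>>> {"op": "servo_tool", "data": {
  "commands": [
    [[0,0,-0.8,1.3,0,0,0],[0,0,-1.2,1.8,0,0,0],[0,0,-1.2,1.8,0,0,0],[0,0,-1.2,1.8,0,0,0]]
  ]
}}

```text
time: 50.9
tool_pos: [359.2, -266.7, 154.1]
tcp_rot: [127.2, 90.0, 29.6]
ft_force: [-0.4, 0.4, -0.6]
finger_gap: 85.3
```

```bash
python3 m.py 359 -268.6 55.6; python3 snap.py 24 wrist
```

```text
50.9 [ 359.2 -266.7  154.1] [127.2  90.   29.6] 85.3 [-0.4  0.4 -0.6] [-43. -16. 112.   0.  84.  54.]
(array([9.85, 0.  , 0.19]), array([-0.16, -0.02, -0.02]))
```

View pics/wrist24.png

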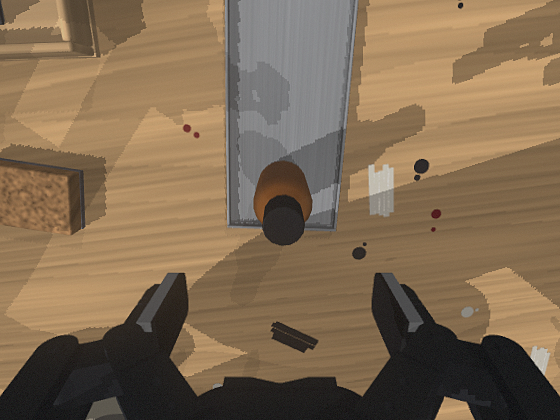

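>>> {"op": "servo_tool", "data": {
  "commands": [
    [[0,2,0,0.1,0,0,0],[0,4.5,0,0.1,0,0,0],[0,7,0,0.1,0,0,0],[0,9,0,0.1,0,0,0],[0,9.7,0,0.1,0,0,0],[0,9.7,0,0.1,0,0,0],[0,9.7,0,0.1,0,0,0],[0,9.7,0,0.1,0,0,0]]
  ]
}}

```text
time: 51.75
tool_pos: [359.5, -268.9, 58.4]
tcp_rot: [55.0, 89.9, -42.5]
ft_force: [0.6, 0.0, 0.4]
finger_gap: 85.3
```

>>> {"op": "servo_tool", "data": {
  "commands": [
    [[255,0,0,0,0,0,0],[255,0,0,0,0,0,0],[255,0,0,0,0,0,0],[255,0,0,0,0,0,0],[255,0,0,0,0,0,0],[255,0,0,0,0,0,0],[255,0,0,0,0,0,0],[255,0,0,0,0,0,0]]
  ]
}}

```text
time: 52.55
tool_pos: [358.7, -268.5, 57.2]
tcp_rot: [48.3, 90.0, -49.3]
ft_force: [0.0, -1.3, 4.0]
finger_gap: 29.0
```

>>> {"op": "servo_tool", "data": {
  "commands": [
    [[255,0,0,0,0,0,0],[255,0,0,0,0,0,0]]
  ]
}}

```text
time: 52.75
tool_pos: [358.7, -268.5, 57.2]
tcp_rot: [46.5, 90.0, -51.1]
ft_force: [-0.6, -0.8, 5.9]
finger_gap: 28.4
```

```bash
python3 m.py 606.1 -85.4 60.6
```

```text
52.75 [ 358.7 -268.5   57.2] [ 46.5  90.  -51.1] 28.4 [-0.6 -0.8  5.9] [-43. -10. 117.  -0.  73.  54.]
(array([ -0.34,  22.11, -21.41]), array([-0.18,  0.02, -0.03]))
```

>>> {"op": "servo_tool", "data": {
  "commands": [
    [[255,-0.6,0,0,0,0,0],[255,-1.8,0,0,0,0,0],[255,-3.4,0,0,0,0,0],[255,-5.2,0,0,0,0,0],[255,-6.5,0,0,0,0,0],[255,-7,0,0,0,0,0],[255,-7,0.5,-0.5,0,0,0],[255,-7,1.5,-1.5,0,0,0]]
  ]
}}

```text
time: 53.55
tool_pos: [375.2, -255.2, 126.3]
tcp_rot: [-113.1, 90.0, 149.3]
ft_force: [0.1, 0.3, -2.7]
finger_gap: 28.5
```

>>> {"op": "servo_tool", "data": {
  "commands": [
    [[255,0,1.8,-1.7,0,0,0],[255,0,3.8,-3.7,0,0,0],[255,0,6,-5.8,0,0,0],[255,0,8.2,-7.9,0,0,0],[255,0,10.4,-10,0,0,0],[255,0,12.6,-12.1,0,0,0],[255,0,14.8,-14.2,0,0,0],[255,0,16.8,-16.2,0,0,0]]
  ]
}}

```text
time: 54.35
tool_pos: [563.8, -115.2, 125.3]
tcp_rot: [-105.6, 89.9, 156.8]
ft_force: [-0.4, -0.2, -1.1]
finger_gap: 28.6
```

>>> {"op": "servo_tool", "data": {
  "commands": [
    [[255,0,1.6,-1.6,0,0,0],[255,0,2.8,-2.8,0,0,0],[255,0,3.5,-3.5,0,0,0],[255,0,3.8,-3.7,0,0,0],[255,0,3.8,-3.7,0,0,0],[255,0,3.8,-3.7,0,0,0],[255,0,3.8,-3.7,0,0,0]]
  ]
}}

```text
time: 55.05
tool_pos: [605.4, -85.9, 126.9]
tcp_rot: [-39.1, 90.0, -136.7]
ft_force: [0.7, 0.6, -1.6]
finger_gap: 28.9
```

```bash
python3 m.py 605.7 -85.2 62.2; python3 snap.py 25 scene
```

```text
55.05 [605.4 -85.9 126.9] [ -39.1   90.  -136.7] 28.9 [ 0.7  0.6 -1.6] [-13.  12.  88.  -0.  81.  85.]
(array([ 6.47,  0.02, -0.07]), array([-0.22,  0.01,  0.01]))
```

View pics/scene25.png

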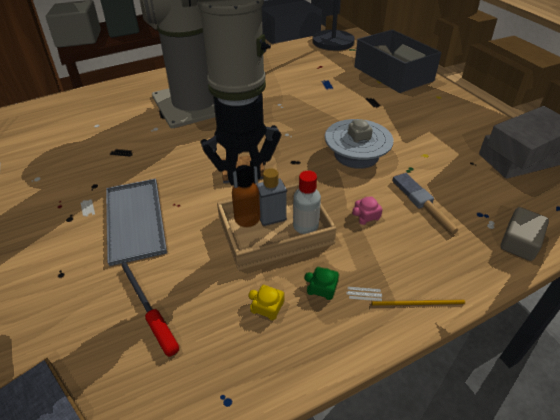

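>>> {"op": "servo_tool", "data": {
  "commands": [
    [[255,0.8,0,0,0,0,0],[255,2.2,0,0,0,0,0],[255,3.8,0,0,0,0,0],[255,5,0,0,0,0,0],[255,5.8,0,0,0,0,0],[255,6.2,0,0,0,0,0],[255,6.35,0,0,0,0,0],[255,6.35,0,0,0,0,0]]
  ]
}}

```text
time: 55.9
tool_pos: [606.1, -85.3, 63.6]
tcp_rot: [86.1, 90.0, -11.5]
ft_force: [0.8, 0.5, -2.3]
finger_gap: 28.8
```

>>> {"op": "servo_tool", "data": {
  "commands": [
    [[255,0.08,0,0,0,0,0],[255,0.08,0,0,0,0,0]]
  ]
}}

```text
time: 56.1
tool_pos: [606.3, -85.3, 63.2]
tcp_rot: [85.5, 89.9, -12.0]
ft_force: [0.3, -0.5, -1.5]
finger_gap: 29.2
```

>>> {"op": "servo_tool", "data": {
  "commands": [
    [[255,0.08,0,0,0,0,0],[255,0.08,0,0,0,0,0],[255,0.08,0,0,0,0,0]]
  ]
}}

```text
time: 56.4
tool_pos: [606.2, -85.4, 62.3]
tcp_rot: [84.8, 89.9, -12.8]
ft_force: [-0.7, -0.3, 1.4]
finger_gap: 28.2
```

>>> {"op": "servo_tool", "data": {
  "commands": [
    [[120,0,0,0,0,0,0],[60,0,0,0,0,0,0],[0,0,0,0,0,0,0],[0,0,0,0,0,0,0],[0,-1.5,0,0,0,0,0],[0,-5,0,0,0,0,0],[0,-9,0,0,0,0,0],[0,-11,0,0,0,0,0]]
  ]
}}

```text
time: 57.2
tool_pos: [607.7, -85.7, 177.5]
tcp_rot: [84.5, 89.7, -13.1]
ft_force: [0.1, 0.0, 0.7]
finger_gap: 85.4
```

>>> {"op": "servo_tool", "data": {
  "commands": [
    [[0,0,-1,2,0,0,0],[0,0,-4,5.5,0,0,0],[0,0,-7,9,0,0,0],[0,0,-10,12.5,0,0,0],[0,0,-13,16,0,0,0],[0,0,-16,19.5,0,0,0],[0,0,-17,21,0,0,0],[0,0,-17,21,0,0,0]]
  ]
}}

```text
time: 58.0
tool_pos: [408.3, -273.1, 173.3]
tcp_rot: [40.6, 89.9, -57.2]
ft_force: [-0.1, 0.4, -0.2]
finger_gap: 85.3
```

```bash
python3 m.py 606 -85 62.2; python3 snap.py 26 scene top; python3 - <<'E'
from h import *
from scipy import ndimage as nd
for a,b in (("top0","top26"),("scene0","scene26")):
  for n in (a,b):
    L=load(n);P=cloud(L);X,Y,Z=P[...,0],P[...,1],P[...,2]
    for nm,(x,y),h in (("oil",(617,38),143),("amber",(607,-83),128),("tin",(566,-16),132)):
        m=(np.hypot(X-x,Y-y)<35)&(abs(Z-h)<5)
        lab,k=nd.label(m); s=nd.sum(m,lab,range(1,k+1)); m=lab==1+np.argmax(s)
        print(n,nm,m.sum(),X[m].mean().round(1),Y[m].mean().round(1),np.median(Z[m]).round(1))
E
```

```text
58.0 [ 408.3 -273.1  173.3] [ 40.6  89.9 -57.2] 85.3 [-0.1  0.4 -0.2] [-40.  -9. 104.  -0.  85.  58.]
(array([ 11.1 ,  17.03, -21.34]), array([-0.39,  0.09, -0.08]))
top0 oil 225 619.3 39.0 142.9
top0 amber 171 607.0 -83.3 128.0
top0 tin 173 566.5 -13.3 131.7
top26 oil 225 620.2 39.7 143.2
top26 amber 173 607.7 -83.7 128.0
top26 tin 175 567.0 -13.5 131.7
scene0 oil 185 619.3 36.9 142.8
scene0 amber 159 606.7 -85.2 127.7
scene0 tin 132 566.5 -15.5 131.8
scene26 oil 185 620.1 37.5 142.7
scene26 amber 162 607.4 -85.6 127.7
scene26 tin 137 567.0 -15.6 131.6
```

View pics/scene26.png

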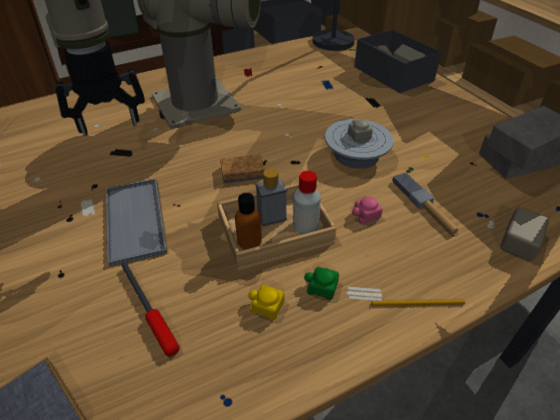

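View pics/top26.png

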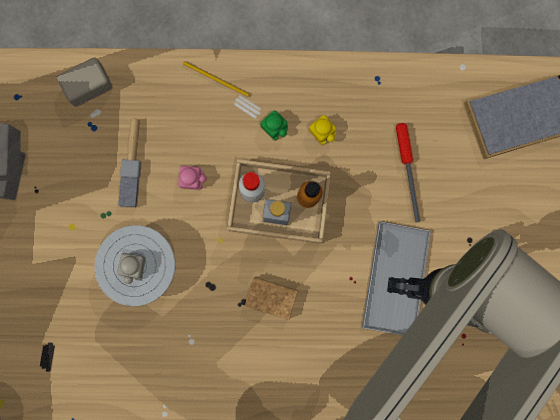

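All three are within about 1 mm of where they started, and the tortoise is centred. Handing in.

```bash
python3 -c "
from bench import r
print(r.hand_in()); print(r.sense()['time'])"
```

```text
the job is handed in; nothing more can be done
None
the job is handed in; nothing more can be done
```

The job is done and was handed in at about 58 s of the 131 s allowed. I moved the amber bottle, wax tin and oil bottle to the drip tray, then set the grey tortoise on the turntable. Then I put oil, tin and amber back in the wooden tray.

**Last checks**
- **Containers:** in the before-and-after pictures from the top and scene cameras, each cap is within about 1.2 mm of its starting position. Cap heights agree to within 0.3 mm, and all three look upright.
- **Tortoise:** it stands on its feet. Just after I set it down, the wrist camera put it about 1.5 mm from the turntable's axis. The scene-camera reading, which is coarser, gave 2–3 mm.
- **Bystanders:** the rasp, sanding block and brush look unmoved in the last pictures; I did not measure them.
- **Gripper:** it was open, away from everything, and read no force at hand-in.

**What went wrong or disagreed**
- **First grasp missed:** the fingers closed on air above the amber cap, and the bottle was not moved.
- **TCP reading off:** the pictures showed the real fingertips about 40 mm behind the reported TCP. I allowed for that on every later grasp.
- **Camera disagreement:** the cameras differed by 2–4 mm. I therefore put the containers back using the TCP positions recorded when I gripped them.

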